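# Reassemble the hob burner, then hold the gas key switch turned

### The job

The hob has just been cleaned: put the small front right burner back together by lowering its flame ring into the burner cup until it lies flat and fully home, then centring the black cap on the ring, without dropping either. Only then take the red key out of the wooden key block, ease it straight down into the keyhole of the grey gas switch until its collar meets the plate (the pins inside are sticky: push moderately and wiggle a little rather than forcing it) and turn it clockwise, about a quarter turn, to the stop. The switch springs back and has to be held over while the gas line is tested, so finish with the key still held in the gripper and turned fully to the stop; leave the blue key and everything else where it stands.

Things in the scene. Friction and masses are not known exactly. Their poses are not given: they have to be found in the camera images.
- burner_pocket (a point): Centre of the floor of the empty burner cup on the hob, front right burner: a fixed round pocket 58 mm across inside an upright aluminium rim 3 mm high and 5 mm thick. The point lies on the pocket floor, z up. The floor is 2 mm above the hob surface (z = 0); the other, complete burners stand 22 mm high. Fingers have most room front to back. The hob does not move between runs.
- flame_ring_mid (a point): Centre of the loose flame ring: flat round light-metal disc with notches round its edge, 55 mm across, 11 mm high, 0.11 kg, lying flat on the bare steel of the hob (z = 0), beside the front right burner; the point is half-way up. It fits the burner cup with 1.7 mm play all round; seated, its underside is on the pocket floor and its upper 8 mm stand above the rim. Any yaw will do.
- burner_cap_mid (a point): Centre of the loose burner cap: flat black enamelled disc, 50 mm across, 9 mm high, 0.15 kg, lying flat on the bare steel of the hob (z = 0), beside the front right burner; the point is half-way up. It belongs on the flat top of the flame ring, concentric with it (seated, its underside is 11 mm above the pocket floor).
- gas_key_grip (a point): Centre of the bow (grip) of the loose red gas key, upright in a slot of the key block (which slot varies). Bow 30 mm wide (x), 12 thick (y), 36 high (z, up); grip it across the 12 mm. Below: round collar 14 mm across, 8 high, its underside 26 mm below this point; thin neck; at the foot a double bit 13 mm wide (x), 5 thick (y), 10 high, its rounded nose 48 mm below this point. 45 g. Symmetrical.
- cupboard_key_grip (a point): The same point of the other key, with a blue bow, which stands in the other slot. It belongs to a cupboard; leave it alone.
- key_block: Fixed dark wooden key block, 104 x 44 mm, 34 mm high; origin at the centre of its underside, x along its length. Two slots 50 mm apart along x, their long side along x, hold the keys, whose collars rest on its top and whose feet reach 22 mm into it.
- keyhole (a point): Centre of the keyhole on the upper face of the square steel plate of the grey gas switch, 56 mm above the worktop; z up, x along the slot's long side. Slot 15 x 7 mm, small chamfer. The key enters with bow x along this x, either way round. Fully in, the key is 22 mm down, its collar on the plate and its grip point 26 mm above this point; only then can it turn, and while turned it cannot come out.
- gas_switch: The fixed grey switch box, lid 88 x 80 mm at 48 mm above the worktop, with the 40 mm square, 8 mm thick keyhole plate on it and a short conduit at its +y side; origin under its centre, below the keyhole. Two sticky spring pins cross the slot 12 and 17 mm down, from opposite sides; each sticks until pushed with 6 to 15 N, less with the key moved a little side to side, then gives with a jerk.
- key_rotor (a joint): Angle of the switch's rotor, moved by the key: 0 at rest (red pointer on the lid at the red dot), growing clockwise as seen from above, to the stop at 1.40 rad (pointer at the green dot). A spring turns it back: about 0.015 N m at the start, 0.05 N m at the stop. Play between bit and slot lets the key turn about 0.12 rad before the rotor follows.
- lighter: Red gas lighter lying left of the hob, bystander, 72 x 42 x 12 mm; origin at the centre of its underside.
- matchbox: Matchbox lying left of the hob, bystander, 61 x 49 x 14 mm; origin at the centre of its underside.
- salt: Glass salt shaker, bystander, 40 mm across, 75 mm high; origin at the centre of its underside.
- mug: Orange mug near the front left, bystander, 101 mm high, 113 mm over the handle; origin at its underside.

How it is judged:
By the outcome, as a careful person would: the job done as asked, in the order asked, and still so for the second after the job is handed in, while the arm keeps its last pose, push and grip.
It also fails if it takes over 64 s, if anything falls off the work surface, if the arm or the gripper's body presses on something with over 40 N, if the wrist force passes 120 N, or if a joint passes its speed limit or range.

### The arm

A 6-joint arm with a two-finger parallel gripper is mounted at the origin on a cart in front of the work surface, level with it; the furniture and walls round the work are solid. World frame = base frame: x ahead of the robot, y to its left, z up, the work surface at z = 0. Lengths are in mm, angles in rad, forces in N, time in s.
With the tool pointing down it reaches from about 275 to 750 mm from the base axis. Payload 10.2 kg.
Tool frame: the origin (TCP) lies between the finger pads; the fingertips stand 17 mm ahead of it and the grasp point (between the pads) lies 2 mm behind it (tips_ahead is the distance from the TCP to the fingertips, in mm); z points along the fingers, y is the line along which they close (so a half turn about z gives the same grasp; the last joint's range is limited). The gripper opens to 85 mm and grips with 20 to 120 N. Pads are 22 mm wide; open, the fingers measure 114 mm over their backs; the gripper's body (76 mm by 85 mm) begins 54 mm behind the grasp point. The pads swing forward as they close: fully open they stand 13 mm farther back than shut.
Start: joints at [0.983, 0.313, 1.498, -0, 1.331, -0.223], TCP at [187.313, 490.454, 248.294] pointing down, gripper open.
Joint ranges: [-2.94, 2.94], [-0.97, 2.17], [0.19, 2.56], [-1.23, 4.37], [0.02, 3.11], [-2.88, 2.88]. Speed limits (rad/s): [2.39, 2.39, 3.01, 3.14, 3.14, 3.14].

### API

Orientations are given as a unit quaternion [w, x, y, z].
In Python, from rig import sense, capture, finish_job, boxes_of, tips_ahead gives the robot as it stands.
- The arm moves only by the tool drive_tool, never from a script. Its argument "commands" is text: rows parted by semicolons, each of 7 numbers parted by spaces: the shift along the world's x, y, z in units of 0.1 m (1.0 is 0.1 m), then the turn, a rotation vector about the world's x, y, z in units of pi/4 rad (1.0 is pi/4 rad), then the opening in per cent of the stroke, from 0 (shut) to 100 (fully open). A call has 1 to 20 rows; each row shifts and turns the commanded pose from where the row before left it; what a row does not reach is not made up. A row lasts 1/12 s, in which the tool goes at most 41.7 mm and 7.16 degrees, less where a joint would pass 70% of its speed; a pose out of reach is approached as far as the arm can. A call with a number of a shift or a turn outside -1 to 1 is refused whole. A call with a gripper value outside its range is refused whole. The fingers move at their own pace and stop on an object; "force" is the grip in N (left out, the last holds). Time passes only in rows, so rows that do not move let the fingers close. It gives the time, the measured TCP pose, the force, the opening and the grip force at its end, in the units of the state.
- sense(): the state, without advancing time (a new reading comes with each control period).
- capture(name): name is "scene" or "top" or "wrist"; returns a dict with "pixels" (480x640x3 uint8, blue, green, red), "fov_y" (degrees; the focal length in pixels is half the picture's height over the tangent of half this angle, whatever the lens; pixels are square), "cx", "cy" (the principal point, pixels), "position" and "attitude" of the camera in the world; the wrist camera has in their place "tool_from_camera" (4x4, takes a point from camera to tool coordinates, whose origin is the TCP and whose axes are the flange's). Camera axes: x right, y down, z forward; pixel columns grow to the right and rows downward; lengths in mm; the calibration is good to about 2 mm. A picture is of the moment at which its call begins: read the wrist's pose just before it. There is no depth.
- finish_job(): hands the job in; it is judged then, once.
Trained networks look in a picture, given as the dict that the camera call returned (one of the last four; its "shot" number tells which), for a name from the list of things; names that differ only in an ending like _2 or _b are one class to them, and where a whole thing is asked for, a point or a joint stands for the part that bears it (a point fixed in the world has none). Each returns a list of dicts, best first, with "confidence" (0 to 1); they miss things now and then, are a little off and sometimes report something else, mostly with a low value. They report only what shows in the picture. A call takes as long as a camera call.
- boxes_of(picture, name): "position" ([column, row] in pixels, amid what is visible of it).
The state is a dict: "time_s": time; "joints": joint angles; "dq": joint speeds; "tau": joint torques, N m; "eef_pos": TCP position; "ee_rot": TCP orientation; "force": force on the tool from outside, world axes, zero at the start; "wrist_torque": the same for the moment, N m; "grip_width": opening from 0.0 (shut) to 1.0 (fully open); "grip_force": force on a finger pad.
Only numpy, scipy, OpenCV 4.12 (cv2) and the standard library are available. Lean on these libraries where they do the work, as an engineer would, in place of code of your own. Each camera call takes 0.05 s, during which the arm holds its last target. There are 200 camera calls.

## Working session

There is one attempt and no reset: what is moved stays moved. The work goes in short steps, Python scripts to look and compute and a tool call to move; the robot and the scene stay as the last step left them, time stands still between calls to the robot, and variables do not carry over. Pictures are saved under pics/ and viewed, at most 10 in all, crops included, and the job is handed in when it is done.

Besides the shell and the picture viewer there is one more tool, called after "Call:" as name(argument=value, ...) on one line, values as JSON. drive_tool: Moves the arm, as the interface text tells. Shifts and turns lie within -1 to 1; 1 stands for 0.1 m of shift or pi/4 rad of turn. Its arguments: {"type":"object","properties":{"commands":{"type":"string"},"force":{"type":"number"}},"required":["commands"]}

```bash
mkdir -p pics; ls; cat > h.py <<'E'
import numpy as np, cv2
from scipy.spatial.transform import Rotation as R
from rig import sense, capture, finish_job, boxes_of, tips_ahead
def rot(q):
    q=np.array(q,float)
    return q if q.shape==(3,3) else R.from_quat(q[[1,2,3,0]]).as_matrix()
def cam(p,s=None):
    f=240/np.tan(np.radians(p['fov_y']/2))
    if 'position' in p: return f,np.array(p['position'],float),rot(p['attitude'])
    T=np.array(p['tool_from_camera']); Rt=rot(s['ee_rot'])
    return f,np.array(s['eef_pos'])+Rt@T[:3,3],Rt@T[:3,:3]
def ray(p,px,s=None):
    f,c,A=cam(p,s); return c,A@np.array([(px[0]-p['cx'])/f,(px[1]-p['cy'])/f,1])
def onz(p,px,z,s=None):
    c,d=ray(p,px,s); return (c+d*(z-c[2])/d[2]).round(1)
def proj(p,X,s=None):
    f,c,A=cam(p,s); v=A.T@(np.array(X,float)-c); return np.array([p['cx']+f*v[0]/v[2],p['cy']+f*v[1]/v[2]]).round(1)
E
python3 - <<'E'
from h import *
s=sense();print({k:s[k] for k in('eef_pos','ee_rot','force','grip_width')},tips_ahead)
Z={'flame_ring_mid':5.5,'burner_cap_mid':4.5,'gas_key_grip':60,'cupboard_key_grip':60,'key_block':20,'gas_switch':48,'keyhole':56,'salt':37,'mug':50,'lighter':6,'matchbox':7}
for n in('top','scene'):
    p=capture(n);cv2.imwrite(f'pics/{n}0.png',p['pixels'])
    print(n,p['fov_y'],p['cx'],p['cy'],p['position'],p['attitude'])
    for k,z in Z.items():
        for b in boxes_of(p,k)[:2]: print(k,b['confidence'],b['position'],onz(p,b['position'],z))
E
```

```text
pics
{'eef_pos': array([187.19707725, 490.24168345, 247.71898235]), 'ee_rot': array([-2.50761186e-04,  1.81410654e-01,  9.83407209e-01, -6.10629852e-04]), 'force': array([ 0.76375234,  0.7519986 , -0.69097845]), 'grip_width': 0.9966073090892759} 17.0
top 43.112404714470244 319.34961706155815 240.61691150618648 [ 274.41123027  127.57455582 1228.13375814] [-0.10209354  0.84024553 -0.52811983  0.06821878]
flame_ring_mid 0.71 [464.0, 278.8] [610.8 -48.4   5.5]
burner_cap_mid 0.75 [379.0, 274.0] [544.6 112.4   4.5]
gas_key_grip 0.61 [259.5, 147.6] [666.9 444.   60. ]
gas_key_grip 0.57 [221.3, 232.5] [472.7 430.1  60. ]
cupboard_key_grip 0.43 [236.6, 220.2] [508.5 414.5  60. ]
key_block 0.65 [232.6, 229.5] [495.3 422.5  20. ]
key_block 0.17 [468.2, 283.9] [600.9 -58.   20. ]
gas_switch 0.65 [284.1, 283.9] [435.9 273.1  48. ]
keyhole 0.62 [288.3, 284.6] [437.1 264.1  56. ]
salt 0.81 [257.8, 148.2] [671.9 452.9  37. ]
salt 0.35 [222.2, 232.0] [478.4 434.9  37. ]
mug 0.86 [156.9, 236.3] [411.6 544.9  50. ]
lighter 0.55 [290.9, 194.9] [618.4 350.3   6. ]
matchbox 0.83 [254.2, 175.2] [623.7 439.9   7. ]
scene 48.60906711817299 327.36523680339616 235.26460891087396 [ -58.91149504 -241.75603232  833.39361985] [-0.34949814  0.82808151 -0.40681571  0.16319635]
flame_ring_mid 0.81 [464.8, 303.9] [606.7 -47.3   5.5]
burner_cap_mid 0.75 [372.9, 288.1] [531.7 118.2   4.5]
burner_cap_mid 0.2 [283.2, 274.4] [449.5 286.4   4.5]
gas_key_grip 0.74 [237.1, 224.4] [461.8 422.3  60. ]
cupboard_key_grip 0.52 [261.1, 214.6] [515.2 402.7  60. ]
key_block 0.72 [250.6, 230.2] [493.5 419.5  20. ]
gas_switch 0.63 [281.6, 276.8] [416.2 257.1  48. ]
keyhole 0.59 [283.0, 271.6] [423.1 258.7  56. ]
salt 0.93 [293.1, 174.6] [684.2 458.4  37. ]
mug 0.75 [180.4, 214.2] [416.2 553.8  50. ]
lighter 0.73 [306.8, 214.5] [619.5 363.5   6. ]
lighter 0.68 [376.8, 288.8] [533.9 110.3   6. ]
matchbox 0.86 [282.6, 201.9] [618.1 436.7   7. ]
```

```bash
python3 - <<'E'
import cv2
a=cv2.imread('pics/top0.png')[120:340,180:540];cv2.imwrite('pics/t0c.png',cv2.resize(a,None,fx=2.2,fy=2.2,interpolation=cv2.INTER_CUBIC))
E
```

```text
(no output)
```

View pics/t0c.png

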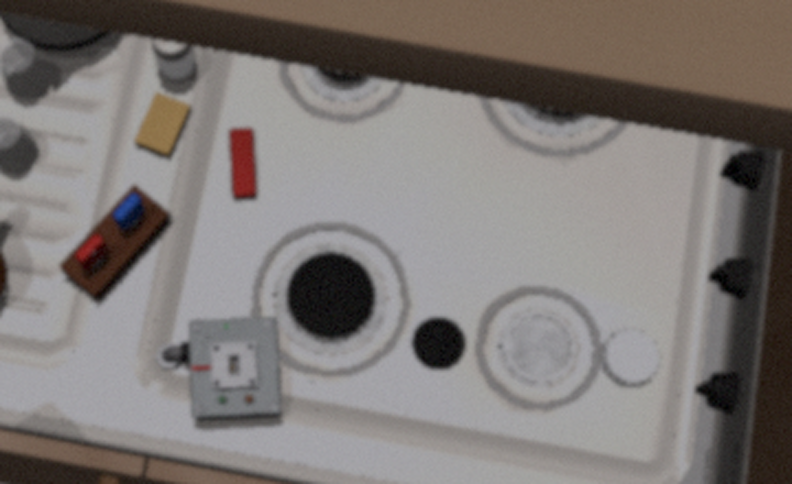

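View pics/scene0.png

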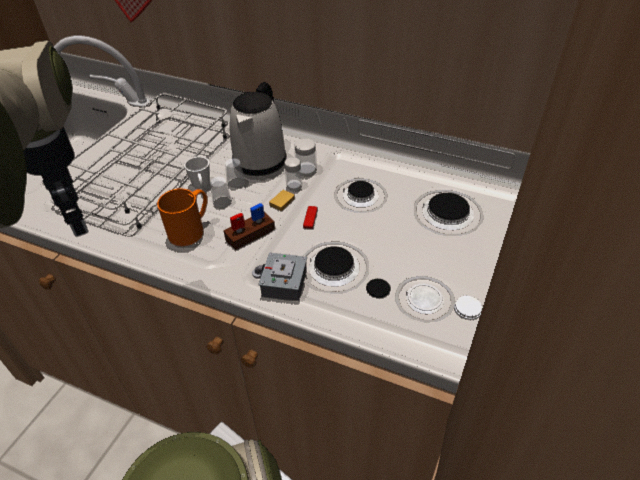

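The top crop shows the cup at about pixel (425,277), the ring at (467,282), the cap at (379,276) and the switch at (287,286). The red key is in the lower-left slot of the block and the blue key is upper right. The scene view agrees. Next I refine these with both cameras.

```bash
python3 - <<'E'
from h import *
for n,pts in (('top',{'cup':(425.5,276.8,4),'ring':(466.8,281.8,11),'cap':(379.2,275.9,9),'kh':(286.5,285.5,56),'red':(221.5,234,70),'blue':(238.5,215.5,70),'bigburner':(330,254,22),'br':(434,168,22),
 'lidA':(266,265,48),'lidB':(305,264,48),'lidC':(268,311,48),'lidD':(307,308,48),'blkA':(208,241,34),'blkB':(241,205,34),'blkC':(257,219.5,34),'hobFrontL':(310,306.5,0),'hobFrontR':(475,332,0)}),
 ('scene',{'cup':(425,296,4),'ring':(468,305,11),'cap':(378,287,9),'kh':(284,267,56),'red':(237,220,80),'blue':(257,211,80)})):
    p=capture(n)
    for k,(u,v,z) in pts.items(): print(n,k,onz(p,(u,v),z))
p=capture('wrist');print(p['fov_y'],p['cx'],p['cy'],np.array(p['tool_from_camera']).round(3).tolist())
E
```

```text
top cup [580.8  24.1   4. ]
top ring [606.1 -55.2  11. ]
top cap [540.2 110.5   9. ]
top kh [434.  266.5  56. ]
top red [468.5 425.7  70. ]
top blue [516.7 413.2  70. ]
top bigburner [535.2 219.6  22. ]
top br [799.  101.6  22. ]
top lidA [454.3 322.3  48. ]
top lidB [489.7 253.6  48. ]
top lidC [374.5 277.5  48. ]
top lidD [412.6 211.7  48. ]
top blkA [449.7 452.7  34. ]
top blkB [546.4 427.8  34. ]
top blkC [533.1 384.1  34. ]
top hobFrontL [423.7 211.    0. ]
top hobFrontR [ 521.3 -110.6    0. ]
scene cup [577.9  24.8   4. ]
scene ring [603.6 -54.7  11. ]
scene cap [537.  109.8   9. ]
scene kh [433.3 265.1  56. ]
scene red [457.7 414.8  80. ]
scene blue [503.4 400.8  80. ]
66.10421782924016 317.8933776290789 245.24173949476815 [[0.001, -0.95, -0.312, 79.429], [1.0, 0.001, 0.0, -0.985], [0.0, -0.312, 0.95, -124.661], [0.0, 0.0, 0.0, 1.0]]
```

Call:
drive_tool(commands="0.21 -0.27 -0.02 0 0 -0.058 100;0.21 -0.27 -0.02 0 0 -0.058 100;0.21 -0.27 -0.02 0 0 -0.058 100;0.21 -0.27 -0.02 0 0 -0.058 100;0.21 -0.27 -0.02 0 0 -0.058 100;0.21 -0.27 -0.02 0 0 -0.058 100;0.21 -0.27 -0.02 0 0 -0.058 100;0.21 -0.27 -0.02 0 0 -0.058 100;0.21 -0.27 -0.02 0 0 -0.058 100;0.21 -0.27 -0.02 0 0 -0.058 100;0.21 -0.27 -0.02 0 0 -0.058 100;0.21 -0.27 -0.02 0 0 -0.058 100;0.21 -0.27 -0.02 0 0 -0.058 100;0.21 -0.27 -0.02 0 0 -0.058 100;0.21 -0.27 -0.02 0 0 -0.058 100;0.21 -0.27 -0.02 0 0 -0.058 100;0.21 -0.27 -0.02 0 0 -0.058 100;0.21 -0.27 -0.02 0 0 -0.058 100;0.21 -0.27 -0.02 0 0 -0.058 100;0.19 -0.27 -0.02 0 0 -0.058 100", force=40)

```text
time_s: 3.02
eef_pos: [606.2, -51.1, 208.1]
ee_rot: [-0.0, 0.597, 0.803, 0.0]
force: [-0.3, 0.1, 0.7]
grip_width: 1.0
grip_force: 0.0
```

```bash
python3 - <<'E'
from h import *
s=sense();p=capture('wrist');cv2.imwrite('pics/w1.png',p['pixels'])
print(s['time_s'],s['eef_pos'],s['ee_rot'],s['joints'],s['force'])
for n,X in (('ring',(605,-55,11)),('cup',(580,24.5,5)),('cap',(539,110,9))): print(n,proj(p,X,s))
for k,z in (('flame_ring_mid',5.5),('burner_cap_mid',4.5)):
    for b in boxes_of(p,k)[:2]: print(k,b['confidence'],b['position'],onz(p,b['position'],z,s))
E
```

```text
3.0167 [606.24222138 -51.1044339  208.0577164 ] [-5.10711712e-06  5.96522355e-01  8.02596461e-01  2.76096171e-05] [-2.76463600e-01  5.27591976e-01  1.28796512e+00  5.69482944e-05
  1.32602552e+00 -5.68951521e-01] [-0.27541763  0.12588183  0.6818052 ]
ring [315.4 220.6]
cup [314.  122.9]
cap [294.3  -8. ]
flame_ring_mid 0.62 [314.9, 217.0] [604.  -53.2   5.5]
burner_cap_mid 0.58 [298.9, 8.9] [544.8 101.4   4.5]
```

View pics/w1.png

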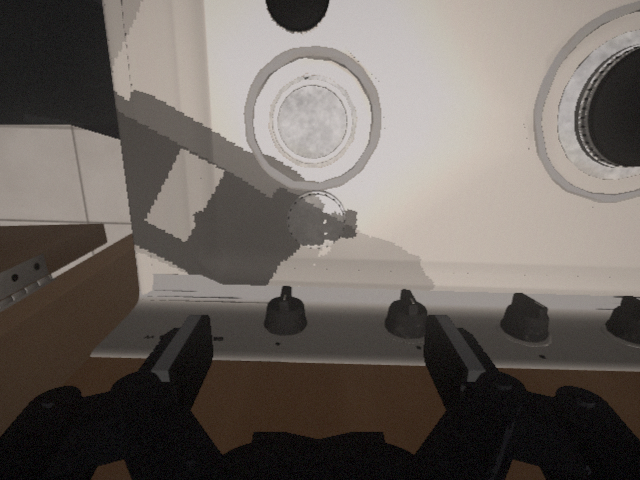

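The wrist view shows the cup at (314,121), the ring in shadow at (318,219), and the edge of the cap at (297,5). These match the predictions within a few pixels. Next I fit circles.

```bash
cat >> h.py <<'E'
def circ(p,c0,z,radii,s=None,rng=8,arc=None):
    """centre (x,y) maximising the radial edge strength on circles of the given (radius,z) round c0"""
    g=cv2.GaussianBlur(cv2.cvtColor(p['pixels'],cv2.COLOR_BGR2GRAY),(0,0),1).astype(np.float32)
    f,c,A=cam(p,s); t=np.linspace(0,2*np.pi,120,endpoint=False)
    def samp(x,y,r,z):
        v=(np.stack([x+r*np.cos(t),y+r*np.sin(t),0*t+z],1)-c)@A
        m=np.stack([p['cx']+f*v[:,0]/v[:,2],p['cy']+f*v[:,1]/v[:,2]],1).astype(np.float32)
        return cv2.remap(g,m[:,:1],m[:,1:],cv2.INTER_LINEAR)[:,0]
    def sc(x,y): return sum(np.minimum(abs(samp(x,y,r+1,zz)-samp(x,y,r-1,zz)),25).mean() for r,zz in radii)
    best=(c0[0],c0[1])
    for st,n in ((1.0,rng),(0.25,5)):
        best=max(((best[0]+i*st,best[1]+j*st) for i in range(-n,n+1) for j in range(-n,n+1)),key=lambda q:sc(*q))
    return np.array(best),sc(*best)
E
python3 - <<'E'
from h import *
s=sense();
for n in('wrist','top','scene'):
    p=capture(n);q=s if n=='wrist' else None
    for k,c0,rd in(('ring',(605,-54),[(27.5,11)]),('ringbot',(605,-54),[(27.5,0)]),('cupin',(580,24.5),[(29,5)]),('cupout',(580,24.5),[(34,5)]),('cupboth',(580,24.5),[(29,5),(34,5)]),('cap',(539,110),[(25,9)])):
        if k=='cap' and n=='wrist':continue
        print(n,k,*circ(p,c0,0,rd,q))
E
```

```text
wrist ring [605.25 -53.5 ] 10.019523
wrist ringbot [605.75 -55.  ] 11.505468
wrist cupin [577.5  23.5] 14.994254
wrist cupout [575.25  21.5 ] 12.629069
wrist cupboth [577.75  23.25] 22.84505
top ring [606.25 -44.75] 2.9222655
top ringbot [604.75 -44.75] 3.312679
top cupin [578.25  20.75] 5.59283
top cupout [575.25  27.75] 5.844108
top cupboth [575.5  25. ] 9.379915
top cap [539.25 110.75] 25.0
scene ring [605.25 -54.  ] 11.918303
scene ringbot [598.75 -56.5 ] 12.712704
scene cupin [573.    27.75] 4.473307
scene cupout [585.25  30.25] 5.816943
scene cupboth [587.5  31.5] 8.084326
scene cap [532.   108.25] 25.0
```

Call:
drive_tool(commands="-0.01 -0.027 -0.35 0 0 0 78;0 0 -0.35 0 0 0 78;0 0 -0.35 0 0 0 78;0 0 -0.35 0 0 0 78;0 0 -0.2 0 0 0 78;0 0 -0.15 0 0 0 78;0 0 -0.1 0 0 0 78;0 0 -0.05 0 0 0 78;0 0 0 0 0 0 78")

```text
time_s: 4.07
eef_pos: [604.1, -51.7, 18.1]
ee_rot: [-0.0, 0.595, 0.804, -0.0]
force: [0.0, -0.5, 0.0]
grip_width: 0.782
grip_force: 0.0
```

```bash
python3 - <<'E'
from h import *
s=sense();p=capture('wrist');cv2.imwrite('pics/w2.png',p['pixels'])
print(s['eef_pos'],s['force'],s['grip_width'])
print(proj(p,(605.3,-53.8,11),s),circ(p,(605.3,-53.8),0,[(27.5,11)],s))
E
```

```text
[604.07957716 -51.68424901  18.0944829 ] [ 0.03634606 -0.46303227  0.02095982] 0.7820801975991464
[319.8 333.7] (array([602.8, -52.8]), np.float32(10.6341305))
```

View pics/w2.png

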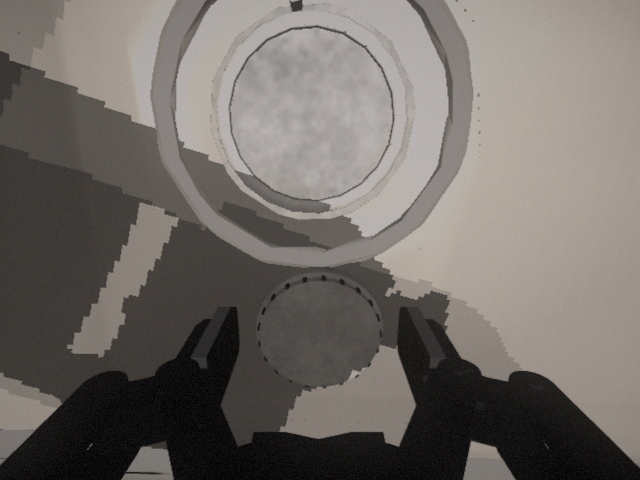

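The ring sits centred between the fingers at about (319,329). Cup inner circle centre is about (312,113). I close the gripper.

Call:
drive_tool(commands="0 0 0 0 0 0 55;0 0 0 0 0 0 55;0 0 0 0 0 0 55;0 0 0 0 0 0 55;0 0 0 0 0 0 55", force=30)

```text
time_s: 4.53
eef_pos: [604.9, -52.3, 20.0]
ee_rot: [0.001, 0.595, 0.803, 0.0]
force: [-2.1, 0.8, 6.2]
grip_width: 0.562
grip_force: 29.7
```

```bash
python3 - <<'E'
from h import *
s=sense();p=capture('wrist');cv2.imwrite('pics/w3.png',p['pixels'])
print(s['eef_pos'],s['force'],s['grip_width'],s['grip_force'])
print('ring',circ(p,(604,-52.2),0,[(27.5,11)],s,5),proj(p,(604,-52.2,11),s))
for rd in([(29,5)],[(29,2)],[(34,5)]):print('cup',circ(p,(578,23.5),0,rd,s,6))
for u,v in((230,113),(393,113),(312,27),(312,199),(311.5,113)):print(onz(p,(u,v),5,s),onz(p,(u,v),2,s))
E
```

```text
[604.89959461 -52.30703425  20.00842612] [-2.07001594  0.80664945  6.23003367] 0.5621478236708273 29.72466443956364
ring (array([602. , -53.2]), np.float32(13.002978)) [316.4 325.3]
cup (array([579.5 ,  24.75]), np.float32(23.252214))
cup (array([577.  ,  24.25]), np.float32(22.989641))
cup (array([576.75,  25.  ]), np.float32(15.538339))
[550.7  17.5   5. ] [550.   17.4   2. ]
[606.3  34.5   5. ] [606.8  34.7   2. ]
[570.9  51.9   5. ] [570.7  52.5   2. ]
[587.5  -3.6   5. ] [587.6  -4.2   2. ]
[578.5  26.    5. ] [578.4  26.1   2. ]
```

View pics/w3.png

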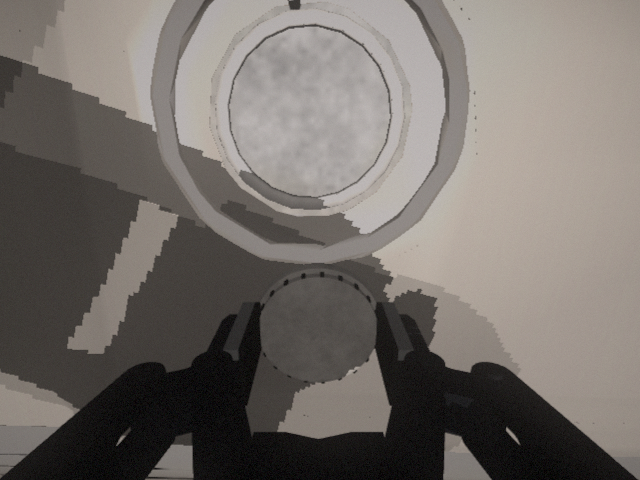

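Call:
drive_tool(commands="0 0 0.04 0 0 0 50;0 0 0.04 0 0 0 50;0 0 0.04 0 0 0 50;0 0 0 0 0 0 50")

```text
time_s: 4.92
eef_pos: [604.8, -52.4, 31.5]
ee_rot: [0.001, 0.596, 0.803, 0.0]
force: [-0.2, -0.1, -1.5]
grip_width: 0.561
grip_force: 29.9
```

```bash
python3 - <<'E'
from h import *
s=sense();p=capture('wrist')
print(s['eef_pos'],s['force'],s['wrist_torque'],s['grip_width'],s['grip_force'])
a=cv2.imread('pics/w3.png')[240:420,180:460];b=p['pixels'][240:420,180:460]
cv2.imwrite('pics/w4.png',np.vstack([cv2.resize(x,None,fx=1.6,fy=1.6) for x in(a,b)]))
E
```

```text
[604.824886   -52.38787548  31.48167262] [-0.17527367 -0.11545974 -1.47780698] [0.00465621 0.0009864  0.04666252] 0.5611673966374603 29.872821520366415
```

View pics/w4.png

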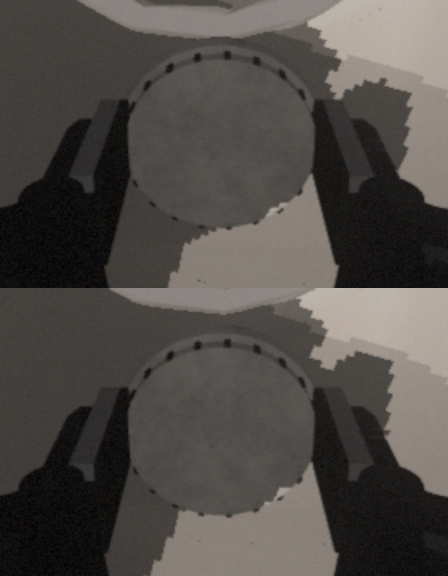

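```bash
python3 - <<'E'
from h import *
s=sense();p=capture('wrist');A=rot(s['ee_rot']);t=np.array(s['eef_pos'])
for z in(0,4,8,12,16,20): print(z,[proj(p,t+A@np.array([x,y,z]),s) for x,y in((11,-27.5),(11,27.5),(11,-37))])
print('ring top z=9',proj(p,t+A@np.array([0,0,9.]),s),'-27.5..27.5',proj(p,t+A@np.array([0,27.5,9.]),s),'front',proj(p,t+A@np.array([27.5,0,9.]),s),'back',proj(p,t+A@np.array([-27.5,0,9.]),s))
# cup fit while in view
for rd in([(29,5)],[(29,2)],[(29,5),(29,2)]):print('cup',circ(p,(578.5,24.5),0,rd,s,6))
E
```

```text
0 [array([245.8, 312.9]), array([391.2, 312.9]), array([220.7, 312.8])]
4 [array([247.7, 307.9]), array([389.2, 307.9]), array([223.3, 307.9])]
8 [array([249.5, 303.1]), array([387.4, 303.1]), array([225.7, 303.1])]
12 [array([251.2, 298.6]), array([385.6, 298.6]), array([228. , 298.6])]
16 [array([252.9, 294.3]), array([383.9, 294.4]), array([230.2, 294.3])]
20 [array([254.4, 290.3]), array([382.4, 290.3]), array([232.3, 290.3])]
ring top z=9 [318.4 326.1] -27.5..27.5 [385.4 326.1] front [318.5 263.6] back [318.4 382. ]
cup (array([579.5 ,  24.75]), np.float32(23.295443))
cup (array([579. ,  24.5]), np.float32(22.485254))
cup (array([579.25,  24.75]), np.float32(44.80323))
```

The ring is held and moves with the gripper; its weight shows on the wrist. Its centre is within about 0.5 mm of the tool axis. I move it over the cup.

Call:
drive_tool(commands="0 0 0.05 0 0 0 50;-0.05 0.15 0 0 0 0 50;-0.05 0.16 0 0 0 0 50;-0.05 0.16 0 0 0 0 50;-0.05 0.15 0 0 0 0 50;-0.06 0.15 0 0 0 0 50;0 0 -0.03 0 0 0 50;0 0 0 0 0 0 50;0 0 0 0 0 0 50")

```text
time_s: 5.77
eef_pos: [578.3, 24.9, 32.2]
ee_rot: [-0.0, 0.595, 0.803, -0.0]
force: [0.3, -1.2, -1.7]
grip_width: 0.565
grip_force: 30.0
```

```bash
python3 - <<'E'
from h import *
s=sense();p=capture('wrist');cv2.imwrite('pics/w5.png',p['pixels']);t=s['eef_pos']
print(t,s['ee_rot'],s['force'],s['grip_width'],s['grip_force'])
zt=t[2]-20+11
for r in(24.5,25.5,26.5,27.5):print('ring',r,circ(p,t[:2],0,[(r,zt)],s,4))
for rd in([(34,5)],[(34,5),(29,5)],[(58,0.)]):print('cup',circ(p,(579,24.6),0,rd,s,5))
E
```

```text
[578.28658214  24.86261206  32.19935291] [-6.90983890e-06  5.95421277e-01  8.03413653e-01 -7.34098403e-05] [ 0.26410382 -1.22156506 -1.69272341] 0.5650227567657686 29.97078153093753
ring 24.5 (array([578.78658214,  22.11261206]), np.float32(20.9864))
ring 25.5 (array([578.53658214,  23.11261206]), np.float32(18.4601))
ring 26.5 (array([578.03658214,  25.11261206]), np.float32(17.848267))
ring 27.5 (array([578.03658214,  25.86261206]), np.float32(18.428606))
cup (array([577.75,  26.35]), np.float32(14.455469))
cup (array([578.25,  24.85]), np.float32(29.27915))
cup (array([577.75,  26.35]), np.float32(15.9393635))
```

View pics/w5.png

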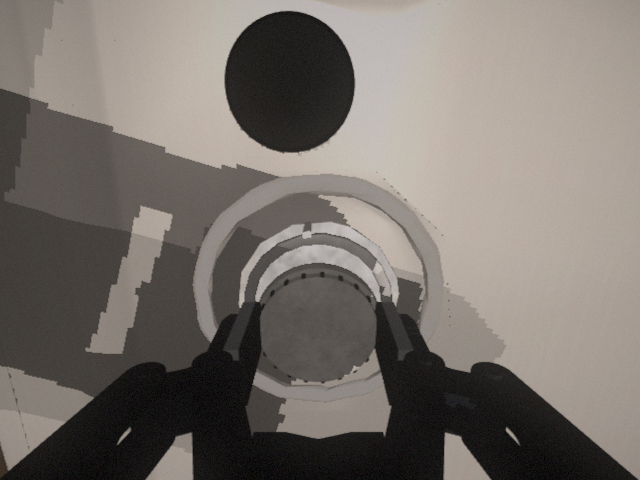

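Ring is above the cup, with the two centres within about 1 mm; the cap is visible at (290,82). I lower it gently.

Call:
drive_tool(commands="0 0 -0.03 0 0 0 50;0 0 -0.03 0 0 0 50;0 0 -0.015 0 0 0 50;0 0 -0.015 0 0 0 50;0 0 -0.01 0 0 0 50;0 0 0 0 0 0 50")

```text
time_s: 6.32
eef_pos: [578.5, 24.5, 23.7]
ee_rot: [0.0, 0.596, 0.803, -0.0]
force: [-7.0, 1.3, 14.8]
grip_width: 0.567
grip_force: 33.5
```

Call:
drive_tool(commands="-0.01 0.003 0.01 0 0 0 50;-0.003 0 0 0 0 0 50;0 0 -0.01 0 0 0 50;0 0 0 0 0 0 50")

```text
time_s: 6.65
eef_pos: [577.7, 24.8, 23.6]
ee_rot: [0.001, 0.596, 0.803, 0.0]
force: [-2.8, -0.9, 13.4]
grip_width: 0.568
grip_force: 33.2
```

Call:
drive_tool(commands="0 0.015 0.005 0 0 0 50;0 0.015 0 0 0 0 50;0 0 0 0 0 0 50")

```text
time_s: 6.9
eef_pos: [576.7, 28.2, 22.4]
ee_rot: [-0.0, 0.596, 0.803, -0.0]
force: [-0.6, 1.0, -0.9]
grip_width: 0.565
grip_force: 30.0
```

Call:
drive_tool(commands="0 -0.03 0 0 0 0 50;0 -0.03 0 0 0 0 50;0 0 0 0 0 0 50")

```text
time_s: 7.15
eef_pos: [576.8, 24.9, 22.7]
ee_rot: [-0.002, 0.596, 0.803, 0.002]
force: [1.5, 19.9, 4.0]
grip_width: 0.566
grip_force: 30.4
```

Call:
drive_tool(commands="0 0.043 0 0 0 0 50;0 0 -0.005 0 0 0 50;0 0 -0.01 0 0 0 50;0 0 0 0 0 0 50")

```text
time_s: 7.48
eef_pos: [577.0, 26.9, 22.2]
ee_rot: [-0.0, 0.596, 0.803, 0.0]
force: [-4.2, 6.3, 11.8]
grip_width: 0.564
grip_force: 32.7
```

Call:
drive_tool(commands="0 0 0.01 0 0 0 50;0 0 0 0 0 0 66;0 0 0 0 0 0 76;0 0 0 0 0 0 80;0 0 0.2 0 0 0 80;0 0 0.3 0 0 0 80;0 0 0.3 0 0 0 80;-0.1 0.2 0 0 0 0 80;-0.1 0.2 0 0 0 0 80;-0.1 0.2 0 0 0 0 80;-0.09 0.24 0 0 0 0 80;0 0 0 0 0 0 80")

```text
time_s: 8.48
eef_pos: [536.4, 113.3, 102.1]
ee_rot: [-0.001, 0.594, 0.804, -0.0]
force: [1.1, 0.6, -0.1]
grip_width: 0.802
grip_force: 0.0
```

```bash
python3 - <<'E'
from h import *
s=sense();p=capture('wrist');cv2.imwrite('pics/w6.png',p['pixels'])
print(s['eef_pos'],s['force'],s['grip_width'])
print('cap',circ(p,(538,110),0,[(25,9)],s,5),circ(p,(538,110),0,[(25,0)],s,5))
p=capture('top')
print('top ring',circ(p,(577,26.5),0,[(27.5,13)]),circ(p,(577,26.5),0,[(25.5,13)]))
cv2.imwrite('pics/t6.png',cv2.resize(p['pixels'][220:330,330:490],None,fx=4,fy=4,interpolation=cv2.INTER_CUBIC))
E
```

```text
[536.38417585 113.2705149  102.13230737] [ 1.09406288  0.57202919 -0.05257342] 0.8022073624586954
cap (array([539.75, 112.75]), np.float32(24.99087)) (array([541., 109.]), np.float32(25.0))
top ring (array([572.5,  24.5]), np.float32(3.8300862)) (array([577.  ,  19.75]), np.float32(3.8859944))
```

View pics/w6.png

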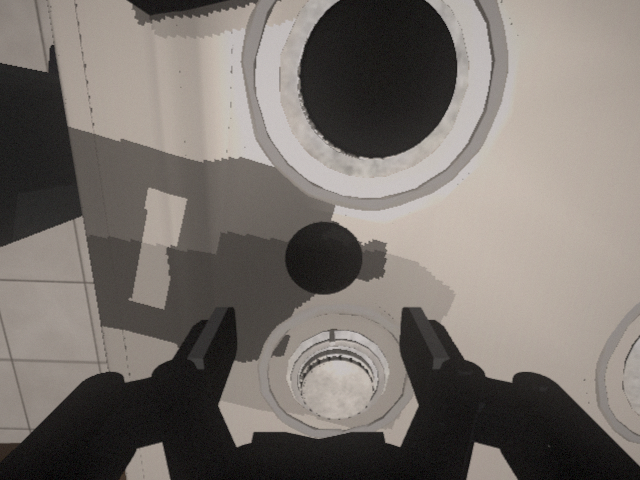

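Ring lies in the cup at (338,385), and the cap is at (324,258). I refine the cap position by segmentation.

```bash
cat >> h.py <<'E'
def dark(p,px,thr=45):
    m=(p['pixels'].max(2)<thr).astype(np.uint8); n,l,st,c=cv2.connectedComponentsWithStats(m)
    i=l[int(px[1]),int(px[0])]; return st[i],c[i]
E
python3 - <<'E'
from h import *
s=sense();p=capture('wrist')
for thr in(30,45):
    st,c=dark(p,(324,258),thr); print(thr,st,c,onz(p,c,9,s),onz(p,c,4.5,s))
x,y,w,h,_=dark(p,(324,258),30)[0]
print([onz(p,q,9,s) for q in((x,258),(x+w,258))],'ringproj',proj(p,(577,26.5,13),s))
E
```

```text
30 [     0      0    640    480 260222] [321.90452767 216.53775622] [532.6 135.8   9. ] [533.  134.7   4.5]
45 [ 284  217   77   72 3913] [319.50856121 255.1978022 ] [538.6 111.6   9. ] [539.1 110.    4.5]
[array([347.1,  51.1,   9. ]), array([732. , 168.7,   9. ])] ringproj [336.4 382.6]
```

Call:
drive_tool(commands="0.036 -0.02 -0.3 0 0 0 76;0 0 -0.3 0 0 0 76;0 0 -0.13 0 0 0 74;0 0 -0.08 0 0 0 72;0 0 -0.05 0 0 0 70;0 0 0 0 0 0 70;0 0 0 0 0 0 70")

```text
time_s: 9.22
eef_pos: [542.3, 108.0, 17.0]
ee_rot: [0.001, 0.596, 0.803, 0.0]
force: [-0.4, 1.3, 0.5]
grip_width: 0.699
grip_force: 0.0
```

```bash
python3 - <<'E'
from h import *
s=sense();p=capture('wrist');t=np.array(s['eef_pos']);A=rot(s['ee_rot'])
print(t,s['force'],s['grip_width'])
m=(cv2.medianBlur(p['pixels'],5).max(2)<45)
print('center px of TCP at z9,0',proj(p,[t[0],t[1],9],s),proj(p,[t[0],t[1],0],s))
r=proj(p,[t[0],t[1],9],s)
row=m[int(r[1])-30:int(r[1])+30:10,220:420]
for i,q in enumerate(row): print(int(r[1])-30+10*i,''.join('#' if v else '.' for v in q[::2]))
col=m[200:470,int(r[0])]; print(np.flatnonzero(np.diff(col.astype(int)))+200)
print('cap',circ(p,(540,111),0,[(25,9)],s,5),proj(p,(540,111,9),s))
cv2.imwrite('pics/w7.png',p['pixels'])
E
```

```text
[542.27076078 108.00980105  17.02310018] [-0.43983048  1.31035573  0.48989545] 0.6990035174409002
center px of TCP at z9,0 [318.4 327.4] [318.3 316.5]
297 ....................#########################################################.......................
307 ..........###......###########################################################........##............
317 ........######.....###########################################################........#####.........
327 .....#########.......########################################################........########.......
337 ...###########.........###################################################...........##########.....
347 .#############.............###########################################...............#############..
[258 363 438]
cap (array([539.5 , 113.75]), np.float32(23.51574)) [315.2 319.7]
```

Call:
drive_tool(commands="-0.02 0.06 0 0 0 0 68;0 0 0 0 0 0 68;0 0 0 0 0 0 66")

```text
time_s: 9.52
eef_pos: [539.7, 114.8, 16.8]
ee_rot: [0.0, 0.595, 0.804, 0.0]
force: [0.2, 0.2, 0.6]
grip_width: 0.661
grip_force: 0.0
```

```bash
cat >> h.py <<'E'
def capview(p,s,z9):
    t=np.array(s['eef_pos']);m=(cv2.medianBlur(p['pixels'],5).max(2)<45)
    r=proj(p,[t[0],t[1],z9],s);print('TCP px',r)
    for v in range(int(r[1])-40,int(r[1])+50,6):
        q=m[v]; c=int(r[0]); 
        a=c
        while q[a] and a>0:a-=1
        b=c
        while q[b] and b<639:b+=1
        print(v,a,b,(a+b)/2,b-a)
    col=m[200:470,int(r[0])]; print(np.flatnonzero(np.diff(col.astype(int)))+200)
    A=rot(s['ee_rot'])
    for x in(25,-25): print(x,proj(p,np.array([t[0],t[1],z9])+A@[x,0,0.],s),proj(p,np.array([t[0],t[1],z9-9])+A@[x,0,0.],s))
E
python3 - <<'E'
from h import *
s=sense();p=capture('wrist');print(s['eef_pos'],s['force'],s['grip_width'])
capview(p,s,9);print(circ(p,(539.5,113.75),0,[(25,9)],s,5))
E
```

```text
[539.67861984 114.80100991  16.79081654] [0.17929335 0.16220389 0.61195269] 0.6605071584334496
TCP px [318.4 327.7]
287 280 349 314.5 69
293 273 359 316.0 86
299 268 366 317.0 98
305 264 370 317.0 106
311 262 373 317.5 111
317 260 375 317.5 115
323 259 376 317.5 117
329 259 376 317.5 117
335 259 375 317.0 116
341 261 374 317.5 113
347 264 371 317.5 107
353 267 367 317.0 100
359 272 362 317.0 90
365 278 355 316.5 77
371 288 345 316.5 57
[275 377 438]
25 [318.5 270.7] [318.4 262.4]
-25 [318.4 379. ] [318.3 366. ]
(array([539.5, 114. ]), np.float32(24.175781))
```

Call:
drive_tool(commands="0 0 0 0 0 0 50;0 0 0 0 0 0 50;0 0 0 0 0 0 50;0 0 0 0 0 0 50")

```text
time_s: 9.9
eef_pos: [539.7, 114.5, 16.9]
ee_rot: [0.0, 0.595, 0.803, 0.0]
force: [-3.0, 0.1, 5.8]
grip_width: 0.565
grip_force: 30.0
```

Call:
drive_tool(commands="0 0 0.1 0 0 0 50;0 0 0.2 0 0 0 50;0 0 0.1 0 0 0 50;0 0 0 0 0 0 50")

```text
time_s: 10.23
eef_pos: [540.9, 114.3, 58.8]
ee_rot: [0.002, 0.596, 0.803, 0.001]
force: [-0.0, 0.3, -1.6]
grip_width: 0.562
grip_force: 31.6
```

```bash
python3 - <<'E'
from h import *
s=sense();p=capture('wrist');print(s['eef_pos'],s['force'],s['grip_width'])
capview(p,s,s['eef_pos'][2]-8)
E
```

```text
[540.90316438 114.33626231  58.76987846] [-0.00688375  0.25425543 -1.59655884] 0.5615486109452864
TCP px [318.4 327.4]
287 279 356 317.5 77
293 272 363 317.5 91
299 267 368 317.5 101
305 264 371 317.5 107
311 251 384 317.5 133
317 249 386 317.5 137
323 247 389 318.0 142
329 245 391 318.0 146
335 242 393 317.5 151
341 241 395 318.0 154
347 264 371 317.5 107
353 268 367 317.5 99
359 274 362 318.0 88
365 280 354 317.0 74
371 290 344 317.0 54
[274 376 438]
25 [318.4 270.5] [318.3 262.2]
-25 [318.3 378.7] [318.2 365.6]
```

Call:
drive_tool(commands="0.05 -0.12 0 0 0 0 50;0.07 -0.17 0 0 0 0 50;0.07 -0.17 0 0 0 0 50;0.07 -0.17 0 0 0 0 50;0.06 -0.16 0 0 0 0 50;0.04 -0.1 -0.1 0 0 0 50;0 0 -0.1 0 0 0 50;0 0 0 0 0 0 50;0 0 0 0 0 0 50")

```text
time_s: 11.03
eef_pos: [574.5, 26.1, 34.8]
ee_rot: [-0.001, 0.595, 0.803, -0.001]
force: [-0.3, 0.8, -0.7]
grip_width: 0.564
grip_force: 31.5
```

```bash
python3 - <<'E'
from h import *
s=sense();p=capture('wrist');print(s['eef_pos'],s['force'],s['grip_width'])
cv2.imwrite('pics/w8.png',cv2.resize(p['pixels'][200:440,180:460],None,fx=2.4,fy=2.4,interpolation=cv2.INTER_CUBIC))
t=s['eef_pos'];capview(p,s,t[2]-8)
print(circ(p,(577,26.5),0,[(34,5)],s,4),proj(p,(577,26.5,5),s))
E
```

```text
[574.52305787  26.05918507  34.77862   ] [-0.2645      0.78663446 -0.73608423] 0.5639014283699672
TCP px [318.5 327.4]
287 279 357 318.0 78
293 271 363 317.0 92
299 268 368 318.0 100
305 264 372 318.0 108
311 251 384 317.5 133
317 249 387 318.0 138
323 247 389 318.0 142
329 244 391 317.5 147
335 242 393 317.5 151
341 240 395 317.5 155
347 264 371 317.5 107
353 268 367 317.5 99
359 273 362 317.5 89
365 279 355 317.0 76
371 290 345 317.5 55
[274 376 438]
25 [318.6 270.6] [318.6 262.3]
-25 [318.4 378.7] [318.4 365.7]
(array([577.75,  26.5 ]), np.float32(15.113346)) [323.9 303.6]
```

View pics/w8.png

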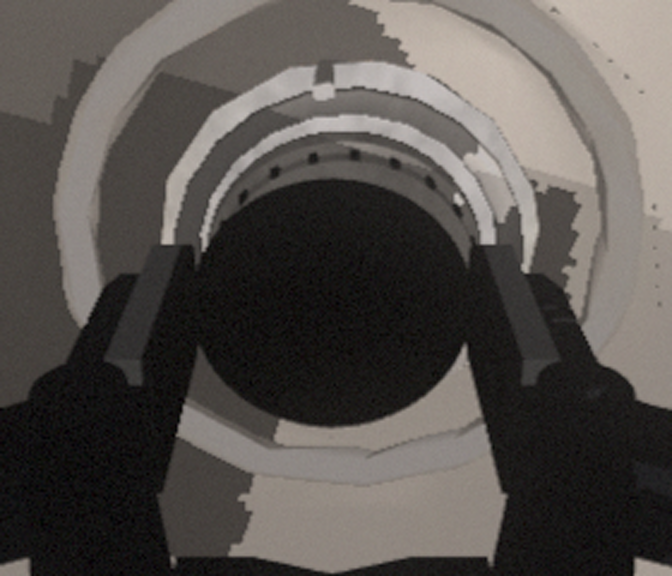

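Cap is about 7 px (3 mm) left of the rim and ring centre at crop (350,–), so I shift it right before lowering.

Call:
drive_tool(commands="0.034 -0.005 0 0 0 0 50;0 0 0 0 0 0 50;0 0 0 0 0 0 50")

```text
time_s: 11.33
eef_pos: [579.3, 25.2, 36.6]
ee_rot: [0.0, 0.595, 0.804, 0.0]
force: [0.0, 0.1, -2.4]
grip_width: 0.565
grip_force: 31.5
```

```bash
python3 - <<'E'
from h import *
s=sense();p=capture('wrist');print(s['eef_pos'],s['force'],s['grip_width'])
print(circ(p,(577,26.5),0,[(34,5)],s,4),circ(p,(577,26.5),0,[(29,5)],s,4))
# rim edges along a few rows: bright band columns
g=cv2.GaussianBlur(cv2.cvtColor(p['pixels'],cv2.COLOR_BGR2GRAY),(0,0),0.8).astype(int)
for v in(250,262,274,286): 
    d=np.diff(g[v,220:430]); print(v,[(i+220,int(d[i])) for i in np.flatnonzero(abs(d)>14)])
E
```

```text
[579.28649698  25.21522534  36.6298009 ] [ 0.04542244  0.09320227 -2.44087679] 0.5651514976022074
(array([577.75,  26.5 ]), np.float32(13.812053)) (array([577.5 ,  25.25]), np.float32(14.385327))
250 [(np.int64(220), -15), (np.int64(251), 24), (np.int64(252), 33), (np.int64(253), 21), (np.int64(262), -15), (np.int64(263), -21), (np.int64(264), -22), (np.int64(280), 16), (np.int64(281), 17), (np.int64(282), 22), (np.int64(283), 20), (np.int64(297), -17), (np.int64(298), -17), (np.int64(328), 16), (np.int64(346), -16), (np.int64(366), 23), (np.int64(367), 24), (np.int64(410), -20), (np.int64(411), -15)]
262 [(np.int64(243), 23), (np.int64(244), 35), (np.int64(245), 25), (np.int64(252), -18), (np.int64(253), -31), (np.int64(254), -26), (np.int64(266), 18), (np.int64(267), 24), (np.int64(268), 19), (np.int64(274), -22), (np.int64(275), -23), (np.int64(336), 18), (np.int64(352), 23), (np.int64(353), 26), (np.int64(354), 16), (np.int64(362), -22), (np.int64(363), -25), (np.int64(364), -15), (np.int64(369), 18), (np.int64(370), 35), (np.int64(371), 24), (np.int64(376), -17), (np.int64(416),
[... 433 characters left out ...]
, -18), (np.int64(392), -29), (np.int64(393), -21), (np.int64(418), -18), (np.int64(419), -15), (np.int64(422), 17)]
286 [(np.int64(237), 18), (np.int64(238), 43), (np.int64(239), 28), (np.int64(243), -32), (np.int64(244), -34), (np.int64(254), 16), (np.int64(255), 40), (np.int64(256), 24), (np.int64(258), -32), (np.int64(259), -22), (np.int64(261), -17), (np.int64(262), -15), (np.int64(264), 15), (np.int64(368), 36), (np.int64(369), 28), (np.int64(374), -27), (np.int64(375), -35), (np.int64(376), -19), (np.int64(378), 23), (np.int64(379), 31), (np.int64(380), 19), (np.int64(393), -37), (np.int64(394), -37), (np.int64(416), 17), (np.int64(417), 26), (np.int64(420), -15), (np.int64(422), 16)]
```

Call:
drive_tool(commands="-0.012 0.004 -0.02 0 0 0 50;0 0 -0.02 0 0 0 50;0 0 -0.02 0 0 0 50;0 0 0 0 0 0 50")

```text
time_s: 11.72
eef_pos: [577.7, 25.3, 30.4]
ee_rot: [-0.0, 0.596, 0.803, -0.0]
force: [-2.0, 0.9, 0.7]
grip_width: 0.562
grip_force: 31.8
```

Call:
drive_tool(commands="0 0 -0.01 0 0 0 50;0 0 0 0 0 0 50")

```text
time_s: 11.88
eef_pos: [577.8, 25.3, 30.3]
ee_rot: [-0.0, 0.595, 0.803, -0.0]
force: [-6.2, 0.2, 10.4]
grip_width: 0.564
grip_force: 32.7
```

Call:
drive_tool(commands="0 0 0.01 0 0 0 50;0 0 0 0 0 0 64;0 0 0 0 0 0 72;0 0 0 0 0 0 78;0 0 0.1 0 0 0 80;0 0 0.25 0 0 0 80;0 0 0.35 0 0 0 80;0 0 0.1 0 0 0 80;0 0 0 0 0 0 80;0 0 0 0 0 0 80")

```text
time_s: 12.72
eef_pos: [577.9, 25.3, 110.7]
ee_rot: [0.0, 0.596, 0.803, 0.0]
force: [-0.7, -1.0, -0.7]
grip_width: 0.799
grip_force: 0.0
```

```bash
python3 - <<'E'
from h import *
s=sense();p=capture('wrist');print(s['eef_pos'],s['force'])
print(proj(p,(577.8,26.3,22),s),proj(p,(577.8,26.3,5),s))
u,v=proj(p,(577.8,26.3,13),s).astype(int)
c=p['pixels'][v-85:v+85,u-110:u+110];cv2.imwrite('pics/w9.png',cv2.resize(c,None,fx=3.4,fy=3.4,interpolation=cv2.INTER_CUBIC));print(u,v)
print('cap',circ(p,(577.8,26.3),0,[(25,22)],s,4),'rim',circ(p,(577.8,26.3),0,[(34,5)],s,4),circ(p,(577.8,26.3),0,[(29,5)],s,4))
E
```

```text
[577.85634703  25.25284559 110.67578678] [-0.72337382 -1.00637619 -0.69729607]
[318.4 257.3] [318.4 248.5]
318 252
cap (array([578.3,  23.3]), np.float32(24.398136)) rim (array([577.3 ,  24.05]), np.float32(22.142862)) (array([578.55,  21.3 ]), np.float32(22.147917))
```

View pics/w9.png

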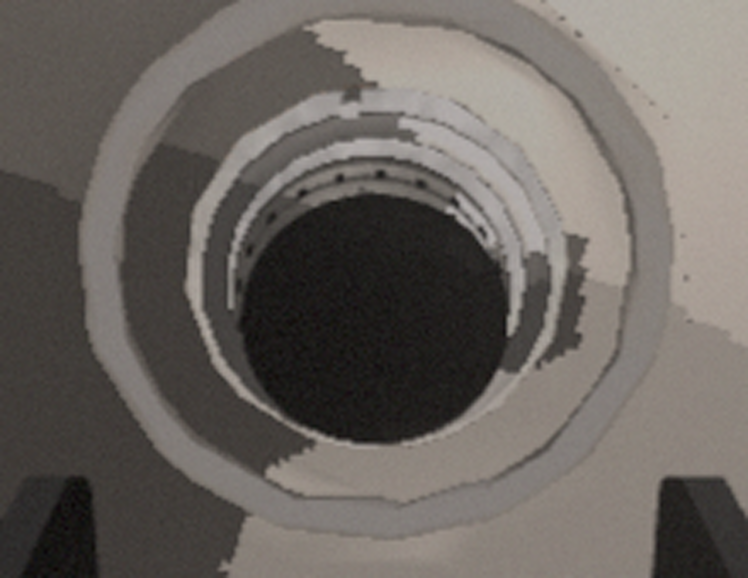

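The view shows cap, ring and rim concentric sideways (centres at crop columns 375 to 377). I check the tool-x direction numerically.

```bash
python3 - <<'E'
from h import *
from scipy.optimize import brentq
s=sense();p=capture('wrist');A=rot(s['ee_rot']);t=np.array(s['eef_pos']);o=np.array([577.8,26.3])
g=cv2.cvtColor(p['pixels'],cv2.COLOR_BGR2GRAY).astype(float)
m=g[185:310,314:323].mean(1).round().astype(int);print(list(enumerate(m,185)))
def solve(row,r,z,sg): # tool-x offset d of centre from o so that the extreme point shows at this row
    f=lambda d: proj(p,np.r_[o+A[:2,0]*(d+sg*r),z],s)[1]-row
    return round(brentq(f,-15,15,xtol=.02),2)
for nm,a in {'rim out top':(193,34,5,1),'rim out bot':(298,34,5,-1),'cap bottom edge':(297.3,25,22,-1),'cap top as z22':(223.5,25,22,1),'cap top as z13':(223.5,25,13,1)}.items(): print(nm,solve(*a))
E
```

```text
[(185, np.int64(164)), (186, np.int64(165)), (187, np.int64(162)), (188, np.int64(156)), (189, np.int64(158)), (190, np.int64(154)), (191, np.int64(134)), (192, np.int64(110)), (193, np.int64(103)), (194, np.int64(137)), (195, np.int64(145)), (196, np.int64(146)), (197, np.int64(151)), (198, np.int64(157)), (199, np.int64(157)), (200, np.int64(130)), (201, np.int64(99)), (202, np.int64(109)), (203, np.int64(108)), (204, np.int64(104)), (205, np.int64(100)), (206, np.int64(95)), (207, np.int64(90)), (208, np.int64(112)), (209, np.int64(166)), (210, np.int64(165)), (211, np.int64(166)), (212, np.int64(164)), (213, np.int64(147)), (214, np.int64(73)), (215, np.int64(85)), (216, np.int64(114)), (217, np.int64(121)), (218, np.int64(96)), (219, np.int64(74)), (220, np.int64(76)), (221, np.int64(110)), (222, np.int64(116)), (223, np.int64(113)), (224, np.int64(94)), (225, np.int64(41)), (226, np.int64(34)), (227, np.int64(34)), (228, np.int64(34)), (229, np.int64(33)), (230, np.int64(31)), (231, np.int64(33)), (232, np.int64(33)), (233, np.int64(32)), (234, np.int64(32)), (235, np.int64(31)
[... 965 characters left out ...]
)), (282, np.int64(27)), (283, np.int64(26)), (284, np.int64(27)), (285, np.int64(27)), (286, np.int64(28)), (287, np.int64(26)), (288, np.int64(27)), (289, np.int64(29)), (290, np.int64(28)), (291, np.int64(29)), (292, np.int64(27)), (293, np.int64(29)), (294, np.int64(28)), (295, np.int64(30)), (296, np.int64(30)), (297, np.int64(29)), (298, np.int64(83)), (299, np.int64(144)), (300, np.int64(134)), (301, np.int64(134)), (302, np.int64(135)), (303, np.int64(135)), (304, np.int64(135)), (305, np.int64(136)), (306, np.int64(136)), (307, np.int64(136)), (308, np.int64(137)), (309, np.int64(136))]
rim out top 3.2
rim out bot -1.25
cap bottom edge -1.39
cap top as z22 -3.01
cap top as z13 -5.37
```

```bash
python3 - <<'E'
from h import *
from scipy.optimize import brentq
s=sense();p=capture('wrist');A=rot(s['ee_rot']);o=np.array([577.8,26.3])
def solve(row,r,z,sg):
    f=lambda d: proj(p,np.r_[o+A[:2,0]*(d+sg*r),z],s)[1]-row
    return round(brentq(f,-15,15,xtol=.02),2)
for nm,a in {'rim in r29z5':(213.7,29,5,1),'rim out r34 z5':(208.2,34,5,1),'ring top r27.5 z13':(220.5,27.5,13,1),'ring side bottom r27.5 z5':(214.5,27.5,5,1),'cap low r25 z13':(224.5,25,13,1),'cap top r25z22':(224.5,25,22,1),'cap back r25 z22':(297.7,25,22,-1)}.items(): print(nm,solve(*a))
# columns
g=cv2.GaussianBlur(cv2.cvtColor(p['pixels'],cv2.COLOR_BGR2GRAY),(0,0),.7).astype(int)
for v in(228,234,240,246): 
    d=np.diff(g[v,260:380]); print(v,[(int(i+260),int(d[i])) for i in np.flatnonzero(abs(d)>18)])
b=p['pixels'];m=(cv2.medianBlur(b,3).max(2)<50)
for v in(255,262,270,280): 
    q=np.flatnonzero(m[v,275:365])+275;print(v,q.min(),q.max(),(q.min()+q.max())/2)
E
```

```text
rim in r29z5 -4.8
rim out r34 z5 -6.2
ring top r27.5 z13 -5.7
ring side bottom r27.5 z5 -3.84
cap low r25 z13 -5.75
cap top r25z22 -3.34
cap back r25 z22 -1.29
228 [(265, 25), (266, 33), (267, 19), (272, -28), (273, -24), (281, 20), (282, 30), (285, -27), (286, -23), (302, -19), (303, -20), (341, -20), (343, 25), (344, 49), (345, 26)]
234 [(264, 36), (265, 31), (270, -31), (271, -22), (278, 43), (279, 24), (281, -31), (282, -25), (344, 35), (345, 34)]
240 [(264, 37), (265, 23), (268, -31), (269, -32), (276, 35), (277, 23), (278, -20), (279, -31), (350, 32), (351, 34), (352, 24), (363, 21), (375, -27), (376, -20)]
246 [(263, 46), (264, 30), (267, -35), (268, -35), (275, 42), (276, 20), (277, -25), (278, -29), (283, -21), (356, 26), (357, 21), (358, 33), (359, 25), (362, -28), (363, -24), (370, 33), (371, 26), (375, -30), (376, -29)]
255 281 357 319.0
262 279 358 318.5
270 281 357 319.0
280 285 353 319.0
```

Call:
drive_tool(commands="0.08 -0.25 0 0 0 0 80;0.08 -0.25 0 0 0 0 80;0.07 -0.25 0 0 0 0 80;0 0 0 0 0 0 80;0 0 0 0 0 0 80")

```text
time_s: 13.28
eef_pos: [600.5, -50.6, 109.1]
ee_rot: [-0.001, 0.596, 0.803, -0.0]
force: [0.2, -0.7, -0.8]
grip_width: 0.798
grip_force: 0.0
```

```bash
python3 - <<'E'
from h import *
s=sense();p=capture('wrist');cv2.imwrite('pics/n1.png',p['pixels']);print(s['eef_pos'])
g=cv2.GaussianBlur(cv2.cvtColor(p['pixels'],cv2.COLOR_BGR2GRAY),(0,0),.8).astype(np.float32)
# nadir pixel and cap blob
f,c,A=cam(p,s);d=A.T@np.array([0,0,-1.]);print('nadir',p['cx']+f*d[0]/d[2],p['cy']+f*d[1]/d[2])
u,v=proj(p,(578,25.5,15),s);print(u,v)
m=(cv2.medianBlur(p['pixels'],3).max(2)<50).astype(np.uint8)
n,l,st,ce=cv2.connectedComponentsWithStats(m);i=l[int(v),int(u)];print('cap',st[i],ce[i])
cnt=max(cv2.findContours((l==i).astype(np.uint8),0,cv2.CHAIN_APPROX_NONE)[0],key=len);print(cv2.fitEllipse(cnt))
c0=ce[i]
# edges along 24 radial directions from the cap centre
for k in range(16):
    a=k*np.pi/8; r=np.arange(30,100,.5)
    q=cv2.remap(g,(c0[0]+r*np.cos(a)).astype(np.float32)[:,None],(c0[1]+r*np.sin(a)).astype(np.float32)[:,None],1)[:,0]
    dq=np.diff(q); pk=[(float(r[j]),int(dq[j])) for j in range(1,len(dq)-1) if abs(dq[j])>5 and abs(dq[j])>=abs(dq[j-1]) and abs(dq[j])>abs(dq[j+1])]
    print(round(np.degrees(a)),pk)
E
```

```text
[600.46672121 -50.58251324 109.07656196]
nadir 318.1828402181664 124.89231355339054
319.3 123.6
cap [ 275   84   88   92 6255] [318.72853717 129.44636291]
((318.73089599609375, 129.44009399414062), (86.25245666503906, 90.50192260742188), 1.8398151397705078)
0 [(44.5, 22), (47.5, -8), (49.5, 11), (56.5, -5), (81.5, -14), (96.5, 10)]
22 [(44.0, 27), (48.0, 9), (53.5, -5), (80.5, -13), (93.0, 9)]
45 [(46.5, 25), (79.0, -16), (81.5, 8), (92.0, 10)]
68 [(46.0, 25), (77.0, -11), (90.5, 8), (92.0, 10)]
90 [(47.0, 27), (52.0, -8), (63.0, -15), (91.0, -8)]
112 [(46.0, 27), (51.5, -11), (58.5, -11), (80.0, 7), (90.5, -12)]
135 [(45.5, 18), (51.5, -13), (54.0, 11), (58.5, -13), (80.5, 7), (91.0, -6)]
158 [(44.5, 17), (47.5, 13), (49.0, 5), (75.0, -11), (76.5, -9), (81.5, 6)]
180 [(45.0, 22), (47.0, -7), (49.0, 12), (55.0, -5), (83.0, -12), (95.0, 10)]
202 [(44.5, 19), (47.5, 9), (52.0, 7), (86.5, -13)]
225 [(45.0, 16), (48.0, 8), (55.0, 10), (62.0, -6), (90.5, -16), (94.0, 8)]
247 [(45.5, 28), (55.0, -7), (57.0, 10), (65.0, -6), (95.0, -16), (97.0, 5)]
270 [(45.5, 27), (49.5, 8), (56.5, -13), (58.5, 13), (71.5, 5), (95.5, -15)]
292 [(45.5, 28), (56.0, -10), (58.0, 11), (95.5, -16), (98.5, 8)]
315 [(44.5, 28), (53.0, -9), (55.5, 9), (92.5, -16), (95.5, 11)]
338 [(44.0, 25), (50.5, -9), (52.5, 10), (87.5, -16), (90.5, 7)]
```

```bash
python3 - <<'E'
from h import *
s=sense();p=capture('wrist');A=rot(s['ee_rot']);o=np.array([578,25.])
f,c,_=cam(p,s);print('cam',c)
def tool(q): d=np.array(q)-o; return (A[:2,0]@d).round(2),(A[:2,1]@d).round(2)
q,sc=circ(p,o,0,[(25,22)],s,6);print('cap z22',tool(q),sc)
for z,rs in((13,(25,26,27,27.5)),(5,(28,29,30,33,34,35,36,37,38,39)),(0,range(50,68,1))):
    for r in rs:
        q,sc=circ(p,o,0,[(r,z)],s,6);
        if sc>9: print(z,r,tool(q),round(float(sc),1))
E
```

```text
cam [577.33895707  25.58823317 234.00523071]
cap z22 (np.float64(-3.26), np.float64(-0.46)) 25.0
13 25 (np.float64(-3.83), np.float64(-1.16)) 25.0
13 26 (np.float64(-3.81), np.float64(-0.37)) 25.0
13 27 (np.float64(-4.69), np.float64(-0.9)) 21.8
13 27.5 (np.float64(-0.43), np.float64(-1.17)) 23.0
5 28 (np.float64(-4.93), np.float64(-0.97)) 21.7
5 29 (np.float64(0.41), np.float64(0.38)) 23.6
5 30 (np.float64(-0.55), np.float64(0.09)) 25.0
5 33 (np.float64(-0.07), np.float64(0.24)) 17.1
5 34 (np.float64(-4.69), np.float64(-0.9)) 15.9
5 35 (np.float64(-2.76), np.float64(0.47)) 14.1
5 36 (np.float64(-2.33), np.float64(1.65)) 12.5
5 37 (np.float64(-0.79), np.float64(0.02)) 15.0
5 38 (np.float64(-0.91), np.float64(1.29)) 10.1
5 39 (np.float64(8.73), np.float64(-4.67)) 14.6
0 50 (np.float64(-1.29), np.float64(-0.91)) 24.2
0 51 (np.float64(-1.27), np.float64(-0.12)) 20.3
0 52 (np.float64(0.07), np.float64(-0.24)) 16.5
0 53 (np.float64(-4.35), np.float64(-2.89)) 15.3
0 54 (np.float64(-3.84), np.float64(4.06)) 18.2
0 55 (np.float64(-2.41), np.float64(4.5)) 16.9
0 56 (np.float64(-4.39), np.float64(1.54)) 14.3
0 57 (np.float64(1.96), np.float64(-0.45)) 12.6
0 58 (np.float64(-0.07), np.float64(0.24)) 22.3
0 59 (np.float64(-0.07), np.float64(0.24)) 24.3
0 60 (np.float64(-0.55), np.float64(0.09)) 18.3
0 61 (np.float64(-1.83), np.float64(2.58)) 11.8
0 62 (np.float64(-0.73), np.float64(-3.62)) 10.5
0 63 (np.float64(4.15), np.float64(-1.62)) 10.5
0 64 (np.float64(2.14), np.float64(5.87)) 9.8
0 65 (np.float64(2.02), np.float64(7.14)) 9.8
```

```bash
python3 - <<'E'
from h import *
from scipy.optimize import least_squares
s=sense();p=capture('wrist');A=rot(s['ee_rot']);c0=np.array([318.73,129.45]);o=np.array([578,25.])
def fit(d,z,fr=None):
    P=[]
    for a,r in d:
        a=np.radians(a);q=onz(p,c0+r*np.array([np.cos(a),np.sin(a)]),z,s)[:2]-o;P.append([A[:2,0]@q,A[:2,1]@q])
    P=np.array(P);f=lambda x:np.hypot(*(P-x[:2]).T)-(x[2] if fr is None else fr)
    r=least_squares(f,[0,0,27],loss='soft_l1');return r.x.round(2),f(r.x).round(1)
k=np.arange(16)*22.5
print('cap',fit(list(zip(k,[44.5,44,46.5,46,47,46,45.5,44.5,45,44.5,45,45.5,45.5,45.5,44.5,44])),22))
up=[(0,49.5),(337.5,52.5),(315,55.5),(292.5,58),(270,58.5),(247.5,57),(225,55),(202.5,52),(180,49)]
print('rim',fit(up,5));print('rim r29',fit(up,5,29))
print('gap/ring',fit([(0,47.5),(337.5,50.5),(315,53),(292.5,56),(270,56.5),(247.5,55),(180,47)],5))
g=cv2.cvtColor(p['pixels'],cv2.COLOR_BGR2GRAY)
for dc in(-12,0,12):
    c=g[:,316+dc:321+dc].mean(1).astype(int);print(dc,'up',c[62:88].tolist(),'down',c[170:200].tolist())
E
```

```text
cap (array([-2.29, -0.14, 24.3 ]), array([ 0.2, -0.3,  0.6, -0.2,  0.1, -0.2, -0.1, -0.2,  0.4,  0. ,  0.1,
       -0. , -0.1,  0. , -0.1, -0.1]))
rim (array([ 1.04,  0.15, 29.38]), array([-0.1,  0.1,  0.1,  0.1, -0.1, -0.2,  0.1,  0.2, -0.1]))
rim r29 (array([ 1.5 ,  0.15, 27.  ]), array([ 0.3,  0.4,  0.1,  0. , -0.2, -0.3,  0.2,  0.4,  0.3]))
gap/ring (array([ 1.14,  0.19, 28.15]), array([-0.1,  0.2, -0.1,  0.2,  0. , -0.1,  0.1]))
-12 up [150, 141, 147, 154, 171, 178, 188, 188, 187, 189, 190, 188, 185, 160, 126, 156, 185, 183, 180, 177, 175, 179, 168, 123, 145, 170] down [41, 42, 40, 39, 40, 40, 73, 144, 187, 185, 185, 185, 171, 126, 134, 177, 180, 183, 176, 147, 109, 106, 107, 106, 107, 106, 106, 106, 107, 107]
0 up [168, 169, 170, 172, 186, 188, 189, 189, 188, 189, 188, 180, 140, 121, 182, 183, 184, 185, 184, 184, 178, 159, 158, 177, 159, 38] down [42, 40, 43, 40, 40, 41, 36, 36, 83, 157, 190, 190, 191, 189, 176, 156, 171, 167, 168, 167, 168, 176, 132, 118, 119, 118, 107, 108, 107, 107]
12 up [182, 182, 184, 183, 176, 172, 188, 188, 188, 189, 190, 189, 186, 164, 126, 161, 181, 182, 180, 174, 168, 170, 184, 188, 181, 163] down [45, 43, 42, 42, 41, 39, 60, 124, 179, 187, 190, 190, 184, 172, 166, 175, 175, 176, 175, 173, 178, 191, 191, 192, 190, 190, 191, 190, 191, 190]
```

```bash
python3 - <<'E'
from h import *
s=sense();p=capture('wrist');A=rot(s['ee_rot']);o=np.array([578,25.])
X=lambda v,z:round(float(A[:2,0]@(onz(p,(318.5,v),z,s)[:2]-o)),2)
for n,a,b,z,zb in(('rim out',65.5,191.7,5,5),('gap mid',74.7,185,5,5),('cap z22',86.7,178.2,22,22),('notch',83.5,None,12,0)):
    x=X(a,z);y=X(b,zb) if b else 0;print(n,x,y,'c',(x+y)/2,'d',x-y)
E
```

```text
rim out 33.34 -38.28 c -2.469999999999999 d 71.62
gap mid 28.56 -34.1 c -2.7700000000000014 d 62.66
cap z22 20.72 -27.49 c -3.385 d 48.209999999999994
notch 23.31 0 c 11.655 d 23.31
```

The straight-down view shows the cap about 3.3 mm off the pocket and ring centre along tool −x. I regrip it, lift it slightly and shift it.

Call:
drive_tool(commands="-0.08 0.25 0 0 0 0 80;-0.08 0.25 0 0 0 0 80;-0.07 0.26 0 0 0 0 80;0 0 -0.3 0 0 0 80;0 0 -0.3 0 0 0 80;0 0 -0.12 0 0 0 78;0 0 -0.06 0 0 0 72;0 0 0 0 0 0 66;0 0 0 0 0 0 66")

```text
time_s: 14.23
eef_pos: [578.5, 26.1, 33.4]
ee_rot: [0.001, 0.596, 0.803, 0.0]
force: [0.1, 0.2, 0.1]
grip_width: 0.661
grip_force: 0.0
```

Call:
drive_tool(commands="0 0 -0.03 0 0 0 66;0 0 0 0 0 0 66;0 0 0 0 0 0 50;0 0 0 0 0 0 50;0 0 0 0 0 0 50;0 0 0 0 0 0 50")

```text
time_s: 14.73
eef_pos: [578.1, 26.1, 30.2]
ee_rot: [0.001, 0.596, 0.803, 0.0]
force: [-2.1, -0.2, 6.4]
grip_width: 0.567
grip_force: 30.4
```

Call:
drive_tool(commands="0 0 0.03 0 0 0 50;0 0 0.02 0 0 0 50;0 0 0 0 0 0 50")

```text
time_s: 14.98
eef_pos: [578.0, 26.2, 34.7]
ee_rot: [0.0, 0.596, 0.803, 0.0]
force: [-0.8, -0.4, -1.7]
grip_width: 0.564
grip_force: 31.2
```

Call:
drive_tool(commands="-0.01 0.033 0 0 0 0 50;0 0 0 0 0 0 50;0 0 -0.025 0 0 0 50;0 0 -0.02 0 0 0 50;0 0 -0.008 0 0 0 50;0 0 0 0 0 0 50")

```text
time_s: 15.48
eef_pos: [576.9, 29.7, 30.2]
ee_rot: [0.0, 0.595, 0.803, 0.0]
force: [-6.1, 1.2, 14.5]
grip_width: 0.562
grip_force: 32.6
```

Release it and go back to the straight-down viewpoint.

Call:
drive_tool(commands="0 0 0.015 0 0 0 50;0 0 0 0 0 0 62;0 0 0 0 0 0 72;0 0 0 0 0 0 78;0 0 0.1 0 0 0 80;0 0 0.3 0 0 0 80;0 0 0.35 0 0 0 80;0.08 -0.26 0 0 0 0 80;0.08 -0.26 0 0 0 0 80;0.08 -0.26 0 0 0 0 80;0 0 0 0 0 0 80;0 0 0 0 0 0 80")

```text
time_s: 16.48
eef_pos: [600.9, -49.4, 105.9]
ee_rot: [0.0, 0.596, 0.803, 0.0]
force: [1.0, 1.0, 0.2]
grip_width: 0.801
grip_force: 0.0
```

```bash
cat > chk.py <<'E'
from h import *
s=sense();p=capture('wrist');A=rot(s['ee_rot']);o=np.array([578,25.]);print(s['eef_pos'],s['force'])
m=(cv2.medianBlur(p['pixels'],3).max(2)<50).astype(np.uint8);u,v=proj(p,(577,28,15),s)
n,l,st,ce=cv2.connectedComponentsWithStats(m);i=l[int(v),int(u)];c0=ce[i];print('cap px',st[i],c0)
g=cv2.cvtColor(p['pixels'],cv2.COLOR_BGR2GRAY)
def tl(q): q=np.array(q[:2])-o; return (A[:2,0]@q).round(2),(A[:2,1]@q).round(2)
u=int(round(c0[0]));r=g[:,u-2:u+3].mean(1).astype(int)
t=st[i][1];b=st[i][1]+st[i][3];print('up',t-28,r[t-28:t+4].tolist(),'down',b-4,r[b-4:b+24].tolist())
v=int(round(c0[1]));c=g[v-2:v+3].mean(0).astype(int)
a=st[i][0];b=a+st[i][2];print('left',a-24,c[a-24:a+4].tolist(),'right',b-4,c[b-4:b+24].tolist())
print('cap',tl(circ(p,(577,28),0,[(24.3,22)],s,6)[0]))
for rd in([(30,5)],[(29,5)],[(34,5)],[(59,0)],[(50,0)]):
    q,sc=circ(p,o,0,rd,s,4);print(rd,tl(q),sc)
def X(v,z):return tl(onz(p,(u,v),z,s))[0]
E
python3 chk.py
```

```text
[600.93098834 -49.43537424 105.86733219] [1.04721596 0.99619374 0.16449821]
cap px [ 273   78   89   93 6523] [317.39613675 124.11114518]
up 50 [186, 187, 187, 188, 187, 188, 188, 179, 155, 166, 168, 171, 167, 164, 189, 188, 188, 187, 189, 188, 188, 175, 126, 135, 180, 181, 167, 92, 36, 40, 39, 40] down 167 [42, 41, 40, 37, 60, 123, 174, 170, 157, 167, 185, 180, 191, 191, 191, 191, 188, 172, 150, 170, 168, 168, 166, 159, 145, 116, 109, 108]
left 249 [190, 191, 189, 189, 189, 190, 185, 180, 179, 179, 146, 163, 188, 190, 190, 190, 190, 189, 161, 160, 159, 124, 87, 68, 48, 38, 40, 39] right 358 [45, 43, 40, 42, 55, 147, 177, 180, 182, 146, 165, 191, 190, 191, 190, 191, 190, 169, 172, 182, 184, 182, 182, 184, 189, 191, 191, 191]
cap (np.float64(0.05), np.float64(-1.03))
[(30, 5)] (np.float64(-0.48), np.float64(-0.14)) 23.830355
[(29, 5)] (np.float64(-4.19), np.float64(0.04)) 20.660393
[(34, 5)] (np.float64(-4.46), np.float64(1.79)) 15.516252
[(59, 0)] (np.float64(-0.07), np.float64(0.24)) 24.511637
[(50, 0)] (np.float64(-1.05), np.float64(-0.84)) 24.020134
```

```bash
python3 - <<'E'
from h import *
s=sense();p=capture('wrist');A=rot(s['ee_rot']);o=np.array([578,25.])
X=lambda v,z:float(A[:2,0]@(onz(p,(317.3,v),z,s)[:2]-o))
for n,a,b,z in(('rim out',63.7,184.8,5),('gap',72.4,175,5),('cap22',77.2,171.8,22)):
    print(n,X(a,z),X(b,z),'c',(X(a,z)+X(b,z))/2,'d',X(a,z)-X(b,z))
E
```

```text
rim out 33.90766943428255 -33.09273937233839 c 0.4074650309720802 d 67.00040880662095
gap 29.511156582735882 -27.14468876994966 c 1.1832339063931112 d 56.655845352685546
cap22 25.210345188772866 -23.15998572050942 c 1.0251797341317221 d 48.37033090928229
```

Cap, ring gap and rim centres now agree within about 0.7 mm (diameters 48, 57 and 67 mm), so the burner is done. Next I look at the keyhole from above.

Call:
drive_tool(commands="0 0 0.2 0 0 0 60;-0.18 0.3 0.07 0 0 0 60;-0.18 0.3 0.07 0 0 0 60;-0.18 0.3 0.07 0 0 0 60;-0.18 0.3 0.07 0 0 0 60;-0.18 0.3 0.06 0 0 0 60;-0.18 0.3 0 0 0 0 60;-0.18 0.3 0 0 0 0 60;-0.18 0.29 0 0 0 0 60;0 0 0 0 0 0 60;0 0 0 0 0 0 60")

```text
time_s: 17.5
eef_pos: [455.6, 192.3, 159.9]
ee_rot: [0.0, 0.594, 0.805, 0.0]
force: [0.0, -0.6, 0.5]
grip_width: 0.6
grip_force: 0.0
```

```bash
python3 - <<'E'
from h import *
s=sense();p=capture('wrist');cv2.imwrite('pics/k1.png',p['pixels']);print(s['eef_pos'],s['force'])
for k,z in(('keyhole',56),('gas_switch',48),('gas_key_grip',60)):
    for b in boxes_of(p,k)[:2]:print(k,b['confidence'],b['position'],onz(p,b['position'],z,s))
u,v=proj(p,(434,265.5,56),s);print('kh pred',u,v)
g=cv2.cvtColor(p['pixels'],cv2.COLOR_BGR2GRAY)
u,v=int(u),int(v)
sub=g[v-40:v+40:2,u-60:u+60:2]
for r in sub: print(''.join(' .:-=+*#%@'[9-min(9,int(x)//26)] for x in r))
E
```

```text
[455.59565798 192.32710176 159.85370788] [ 0.04266594 -0.64972699  0.45785698]
keyhole 0.74 [318.3, 112.1] [430.5 274.1  56. ]
gas_switch 0.86 [318.3, 115.0] [430.9 272.8  48. ]
kh pred 319.7 128.8
========================#**+--:::::::::***-:================
=======================-=-::::::::::::=***=:-===========--==
==================---:::::::::::::::::+***=:-===========::==
==============--::::::::::::::::::::::=***-:-===========+===
===========--::::::::::::::::::::::::::=*=:::===============
=========-::----::::::::::::::::::::::::=::::===============
==========::****:::::::::::::::::::::::::::::-==============
==========--****-::::::::::::::::::::::::::::-==========*+==
=========+-=****-::::::::::::::::::::::::::::-==========+*==
===========:+***:::::::::::::::::::::::::::::-============+=
=+=========::==:::::::::::::::::::::::::::::::==============
++***-====+-:--:-:::::::::::::::::::::::::::::==============
+*****====+-::-:::::::::::::::::::::::::::::::==============
+**+**=+===-::--:::::::::::::::::-===:::::::::-=============
+#****=+====::-:-::::::::::---=++**++:::::::::-=
[... 837 characters left out ...]
:::::::--:::+**+--===========
==============*----------:::::-:::::::---::****-:===========
=======+++=====---------:::::-::::::::---::+***-:===========
=====++**-+=====---------:-:--:-:::::::-:::-++-::-==========
======****=+===+---------:-::---:::::-:--::::::---==========
====+*****+====+--+**=----------::::-----::--=++============
====++*****+====--****-----------::::---====================
=====+**#*++===+--****-------------=========================
====+++**+++===+=-=**=----:----=+===========================
*+++****++=======---------=*+===============================
********#*======+---==+++++=================================
*************+====+++==+====================================
```

```bash
python3 - <<'E'
from h import *
s=sense();p=capture('wrist');g=cv2.GaussianBlur(cv2.cvtColor(p['pixels'],cv2.COLOR_BGR2GRAY),(0,0),.7)
c=np.array([318,125])
# rectified plate at z=56: 0.1 mm grid
o=onz(p,c,56,s)[:2];print('o',o)
N=260;ax=(np.arange(N)-N/2)*.2
XX,YY=np.meshgrid(o[0]+ax,o[1]+ax)
f,cc,A=cam(p,s);V=(np.stack([XX,YY,0*XX+56],-1)-cc)@A
im=cv2.remap(g,(p['cx']+f*V[...,0]/V[...,2]).astype(np.float32),(p['cy']+f*V[...,1]/V[...,2]).astype(np.float32),1)
print(im.min(),im.max(),np.percentile(im,[5,25,50,75]))
for thr in(110,125,140):
    m=(im<thr).astype(np.uint8);n,l,st,ce=cv2.connectedComponentsWithStats(m)
    for i in range(1,n):
        if 80<st[i][4]<9000:
            cnt=max(cv2.findContours((l==i).astype(np.uint8),0,2)[0],key=len);r=cv2.minAreaRect(cnt)
            print(thr,'xy',(o+(ce[i]-N/2)*.2).round(2),'rect',(o+(np.array(r[0])-N/2)*.2).round(2),np.round(np.array(r[1])*.2,1),round(r[2],1))
m=(im>165).astype(np.uint8);n,l,st,ce=cv2.connectedComponentsWithStats(m);i=1+np.argmax(st[1:,4])
cnt=max(cv2.findContours((l==i).astype(np.uint8),0,2)[0],key=len);r=cv2.minAreaRect(cnt);print('plate',(o+(np.array(r[0])-N/2)*.2).round(2),np.round(np.array(r[1])*.2,1),r[2])
E
```

```text
o [434.4 265. ]
61 198 [102. 145. 151. 184.]
110 xy [412.15 242.68] rect [412.  242.8] [6.4 6.4] 90.0
110 xy [426.1  246.14] rect [426.2 246.3] [3.8 4. ] 90.0
110 xy [453.27 260.98] rect [453.2 261. ] [3.6 3.6] 90.0
110 xy [432.74 269.36] rect [432.32 267.96] [16.1  7.7] 26.6
110 xy [411.12 273.31] rect [411.1 273.4] [4.  4.2] 90.0
110 xy [420.75 287.82] rect [420.52 287.99] [4.2 7.2] 25.5
110 xy [438.57 288.09] rect [438.52 288.19] [4.2 3.6] 68.2
125 xy [412.27 242.38] rect [412.7 242.6] [7.2 8.6] 90.0
125 xy [426.1  246.12] rect [426.2 246.2] [4.4 4.4] 90.0
125 xy [453.26 260.99] rect [453.26 260.99] [4.3 4.3] 56.3
125 xy [432.32 268.1 ] rect [432.53 267.51] [16.7  9. ] 29.1
125 xy [411.16 273.32] rect [411.2 273.3] [4.6 4.8] 90.0
125 xy [420.75 287.73] rect [420.48 288.04] [4.8 7.7] 26.6
125 xy [438.55 288.08] rect [438.54 288.18] [4.7 4.2] 63.4
125 xy [458.62 288.25] rect [458.7 288.3] [1.8 1.8] 90.0
140 xy [412.94 243.2 ] rect [413.2 243.6] [9.2 9.6] 90.0
140 xy [458.9  239.64] rect [458.3 240. ] [2.  3.8] 90.0
140 xy [429.1  242.81] rect [429.44 242.85] [17.8  6.2] 6.1
140 xy [426.11 246.13] rect [426.  246.2] [5.2 4.9] 18.4
140 xy [419.71 246.84] rect [419.8 247. ] [3.2 2. ] 90.0
140 xy [417.75 250.52] rect [417.74 250.52] [1.6 2.4] 26.6
140 xy [453.01 254.71] rect [452.81 254.51] [12.6  1.6] 29.6
140 xy [412.84 259.57] rect [412.75 259.45] [2.  5.6] 24.8
140 xy [453.25 260.98] rect [453.25 261.05] [4.7 4.8] 45.0
140 xy [432.42 267.45] rect [432.48 267.39] [17.3  9.5] 29.1
140 xy [410.4  263.79] rect [410.49 263.99] [2.1 3.4] 6.3
140 xy [411.15 273.29] rect [411.2 273.3] [5.  5.2] 90.0
140 xy [420.72 287.67] rect [420.49 288.17] [5.6 8.3] 27.9
140 xy [438.57 288.06] rect [438.68 288.17] [4.9 4.9] 54.5
140 xy [458.93 288.5 ] rect [458.7 288.9] [3.8 3. ] 90.0
plate [432.4  267.53] [40. 40.] 28.495635986328125
```

Plate centre is about (432.4,267.3), with the slot at 28.5°. Next I view the red key from above with the tool turned to its yaw.

Call:
drive_tool(commands="0.09 0.21 0.03 0 0 0.131 60;0.09 0.21 0.03 0 0 0.131 60;0.09 0.21 0.03 0 0 0.131 60;0.09 0.21 0.03 0 0 0.131 60;0.09 0.21 0.03 0 0 0.131 60;0.09 0.21 0.03 0 0 0.131 60;0.08 0.21 0.03 0 0 0.131 60;0.08 0.2 0.03 0 0 0.131 60;0.08 0.2 0.03 0 0 0.131 60;0.08 0.2 0.03 0 0 0.131 60;0 0 0 0 0 0 60;0 0 0 0 0 0 60")

```text
time_s: 18.75
eef_pos: [543.2, 397.3, 188.7]
ee_rot: [-0.0, 0.124, 0.992, -0.0]
force: [-0.7, 0.1, 0.6]
grip_width: 0.601
grip_force: 0.0
```

```bash
cat > key.py <<'E'
from h import *
s=sense();p=capture('wrist');cv2.imwrite('pics/k2.png',p['pixels']);A=rot(s['ee_rot']);print(s['eef_pos'],'yang',np.degrees(np.arctan2(A[1,1],A[0,1])),s['force'])
f,c,_=cam(p,s);print('cam',c)
hsv=cv2.cvtColor(p['pixels'],cv2.COLOR_BGR2HSV);H,S,V=cv2.split(hsv)
for nm,m in(('red',((H<8)|(H>172))&(S>150)&(V>50)),('blue',(H>100)&(H<130)&(S>120)&(V>40))):
    n,l,st,ce=cv2.connectedComponentsWithStats(m.astype(np.uint8))
    for i in np.argsort(-st[1:,4])[:2]+1:
        cnt=max(cv2.findContours((l==i).astype(np.uint8),0,2)[0],key=len)
        w=np.array([onz(p,q[0],78,s)[:2] for q in cnt],np.float32);r=cv2.minAreaRect(w)
        print(nm,st[i],ce[i].round(1),'z78 rect',np.round(r[0],1),np.round(r[1],1),round(r[2],1))
E
python3 key.py
```

```text
[543.24458505 397.32659484 188.69250711] yang 75.7755210951557 [-0.71187719  0.09036258  0.56404324]
cam [465.96769756 415.95479462 313.39181242]
red [ 260  281   65   60 1548] [291.7 310.4] z78 rect [584.  367.3] [52.5 17.5] 29.3
red [329  98  21  51 803] [338.8 122.4] z78 rect [468.5 428. ] [11.1 28.9] 71.3
blue [327 180  20  44 605] [336.9 201.1] z78 rect [514.9 415.1] [12.1 28.3] 71.7
blue [340 178   1   2   2] [340.  178.5] z78 rect [500.9 421.4] [0.6 0. ] 161.6
```

Call:
drive_tool(commands="-0.15 0.06 0 0 0 -0.029 60;-0.2 0.08 0 0 0 0 60;-0.2 0.08 0 0 0 0 50;-0.2 0.09 -0.2 0 0 0 50;0 0 -0.35 0 0 0 50;0 0 -0.35 0 0 0 50;0 0 0 0 0 0 50;0 0 0 0 0 0 50")

```text
time_s: 19.47
eef_pos: [467.6, 427.4, 99.1]
ee_rot: [-0.001, 0.135, 0.991, -0.001]
force: [0.4, 0.6, 0.8]
grip_width: 0.499
grip_force: 0.0
```

```bash
python3 key.py; python3 - <<'E'
from h import *
s=sense();p=capture('wrist');t=s['eef_pos'];A=rot(s['ee_rot']);
print('TCP@78',proj(p,[t[0],t[1],78],s),'TCP@60',proj(p,[t[0],t[1],60],s))
for x in(-15,15):print(x,proj(p,np.array([t[0],t[1],78])+A@[x,0,0.],s),proj(p,np.array([t[0],t[1],78])+A@[0,x*.4,0.],s))
E
```

```text
[467.63913458 427.3820488   99.08009861] yang 74.4306308784689 [0.36378377 0.58660086 0.78369641]
cam [391.07083373 447.96768407 223.89124682]
red [ 309  258   29   82 1948] [322.8 298.8] z78 rect [461.6 430.2] [12.1 39.1] 73.8
red [ 29 253  24  26 223] [ 40.7 264.9] z78 rect [413.8 319.1] [ 3.1 14.9] 27.6
blue [ 313  374   24   52 1082] [324.4 399.5] z78 rect [513.3 416.9] [10.9 29.9] 74.7
blue [315 342  17  18  98] [321.9 349.8] z78 rect [486.5 423.4] [6.4 9.6] 66.2
TCP@78 [320.  311.1] TCP@60 [319.8 293.5]
-15 [320.  340.2] [306.6 311.1]
15 [320.1 280.3] [333.4 311.1]
```

Call:
drive_tool(commands="0.003 0.012 -0.15 0 0 0 45;0 0 -0.12 0 0 0 40;0 0 -0.1 0 0 0 35;0 0 0 0 0 0 35;0 0 0 0 0 0 30")

```text
time_s: 19.98
eef_pos: [468.2, 429.6, 62.6]
ee_rot: [-0.0, 0.135, 0.991, -0.0]
force: [1.1, 0.7, 0.4]
grip_width: 0.3
grip_force: 0.0
```

```bash
python3 key.py | head -3
```

```text
[468.17943828 429.64012691  62.60101304] yang 74.52713433976851 [1.09074392 0.65040097 0.42181429]
cam [391.30876671 449.90812529 187.2820801 ]
red [ 299  287   38  108 3337] [317.7 340.8] z78 rect [459.7 430.8] [12.4 42.1] 73.2
```

Call:
drive_tool(commands="0 0 0 0 0 0 15;0 0 0 0 0 0 5;0 0 0 0 0 0 5;0 0 0 0 0 0 5;0 0 0 0 0 0 5", force=60)

```text
time_s: 20.45
eef_pos: [468.5, 430.1, 63.4]
ee_rot: [0.001, 0.134, 0.991, 0.001]
force: [-0.0, 0.6, 6.1]
grip_width: 0.131
grip_force: 60.4
```

Call:
drive_tool(commands="0 0 0.1 0 0 0 5;0 0 0.2 0 0 0 5;0 0 0.3 0 0 0 5;0 0 0.2 0 0 0 5;0 0 0 0 0 0 5")

```text
time_s: 20.87
eef_pos: [469.5, 430.7, 147.7]
ee_rot: [0.003, 0.134, 0.991, 0.002]
force: [-0.0, 0.4, 0.6]
grip_width: 0.136
grip_force: 59.6
```

```bash
cat > inhand.py <<'E'
from h import *
s=sense();p=capture('wrist');t=np.array(s['eef_pos']);A=rot(s['ee_rot']);print(t,s['force'],s['grip_width'],'yang',np.degrees(np.arctan2(A[1,1],A[0,1])))
hsv=cv2.cvtColor(p['pixels'],cv2.COLOR_BGR2HSV);H,S,V=cv2.split(hsv)
m=(((H<8)|(H>172))&(S>140)&(V>40)).astype(np.uint8);n,l,st,ce=cv2.connectedComponentsWithStats(m)
i=max(range(1,n),key=lambda i:st[i][4]*(abs(ce[i][0]-318)<30));print(st[i],ce[i])
P=lambda x,y,z:proj(p,t+A@np.array([x,y,z]),s)
for x in(-15,15):print('bow top',x,P(x,0,-14.6),'bow bottom',P(x,0,21.4))
print('nose',P(6.5,0,51.4),P(-6.5,0,51.4))
u0,v0=P(0,0,-14.6)
g=cv2.cvtColor(p['pixels'],cv2.COLOR_BGR2GRAY)
for v in range(int(v0)-120,int(v0)+50,5): 
    q=np.flatnonzero(m[v,270:370]);print(v,(q.min()+270,q.max()+270,len(q)) if len(q) else '-',end=' ')
E
python3 inhand.py
```

```text
[469.48727083 430.69586375 147.70297031] [-0.03470447  0.41697781  0.55526212] 0.1363499083025349 yang 74.5526853822825
[ 302  286   32  105 2718] [317.46946284 343.16409124]
bow top -15 [320.6 398. ] bow bottom [320.  342.3]
bow top 15 [320.8 325.1] bow bottom [320.2 281.9]
nose [319.8 273.4] [319.8 296.3]
242 - 247 - 252 - 257 - 262 - 267 - 272 - 277 - 282 - 287 (np.int64(309), np.int64(322), 8) 292 (np.int64(307), np.int64(330), 15) 297 (np.int64(306), np.int64(328), 12) 302 (np.int64(304), np.int64(328), 19) 307 (np.int64(304), np.int64(330), 23) 312 (np.int64(304), np.int64(332), 23) 317 (np.int64(303), np.int64(331), 24) 322 (np.int64(304), np.int64(333), 27) 327 (np.int64(302), np.int64(333), 32) 332 (np.int64(303), np.int64(333), 31) 337 (np.int64(303), np.int64(333), 31) 342 (np.int64(303), np.int64(333), 31) 347 (np.int64(303), np.int64(332), 30) 352 (np.int64(303), np.int64(333), 31) 357 (np.int64(303), np.int64(333), 31) 362 (np.int64(303), np.int64(333), 31) 367 (np.int64(303), np.int64(333), 31) 372 (np.int64(303), np.int64(332), 30) 377 (np.int64(304), np.int64(333), 30) 382 (np.int64(303), np.int64(331), 29) 387 (np.int64(306), np.int64(329), 24) 392 - 397 - 402 - 407 -
```

Call:
drive_tool(commands="-0.04 -0.2 0 0 0 0.122 5;-0.05 -0.2 0 0 0 0.122 5;-0.05 -0.21 0 0 0 0.122 5;-0.05 -0.21 0 0 0 0.122 5;-0.05 -0.21 0 0 0 0.122 5;-0.05 -0.21 0 0 0 0.122 5;-0.04 -0.2 0 0 0 0.122 5;-0.037 -0.19 -0.1 0 0 0.123 5;0 0 -0.12 0 0 0 5;0 0 0 0 0 0 5;0 0 0 0 0 0 5")

```text
time_s: 21.83
eef_pos: [430.9, 266.6, 119.8]
ee_rot: [-0.001, -0.246, 0.969, -0.0]
force: [-0.0, 0.4, -0.2]
grip_width: 0.13
grip_force: 59.6
```

```bash
cat > slot.py <<'E'
from h import *
s=sense();p=capture('wrist');cv2.imwrite('pics/s1.png',p['pixels']);t=np.array(s['eef_pos']);A=rot(s['ee_rot']);print(t,s['force'],s['wrist_torque'],s['grip_width'],'yang',np.degrees(np.arctan2(A[1,1],A[0,1])))
for n,X in(('kh',(433.1,267.5,56)),('s1',(426.1,246.1,56)),('s2',(453.3,261,56)),('s3',(411.2,273.3,56)),('s4',(438.6,288.1,56))):print(n,proj(p,X,s),end=' ')
g=cv2.GaussianBlur(cv2.cvtColor(p['pixels'],cv2.COLOR_BGR2GRAY),(0,0),.8)
print()
sub=g[180:330:3,230:410:2]
for k,r in enumerate(sub): print(180+3*k,''.join(' .:-=+*#%@'[9-min(9,int(x)//24)] for x in r))
E
python3 slot.py
```

```text
[430.92915031 266.62076388 119.82536082] [-0.01267946  0.43759159 -0.17744161] [ 0.02933498 -0.03878961  0.00595863] 0.13023621119505918 yang 118.46372665767939
kh [319.1 281.2] s1 [290.6 253.3] s2 [292.1 304.9] s3 [347.9 253.1] s4 [346.4 304.9] 
180 ***************************************+++++++++++++++++++++++++++++++++++++++++++++++++++
183 ***************************************+++++++++++++++++++++++++++++++++++++++++++++++++++
186 ***************************************+++++++++++++++++++++++++++++++++++++++++++++++++++
189 ***************************************++*++**++*++*+++*++*+++++++++++++++++++++++++++++++
192 ***************##%%%%%%%%%%%%%%%%%%%%%%%%%%%%%%%%%%%%%%%%%%%%%%%%%%%%%####*+++++++++++++++
195 **************#%%%%%%%%%%%%%%%%%%%%%%%%%%%%%%%%%%%%%%%%%%%%%%%%%%%%%%%######*+++++++++++++
198 **********###################################################################****++=+==+==
201 *********######################################***********************************+=+=====
204 *********######################################***********************************+=+==++
[... 3196 characters left out ...]
#####+--=======-------=:.....::::::
309 *+**+-+*=:.:===========++++++######%%%%%%%%%%%%%%%%%%%#####*=-========-------=:.....::::::
312 %#++#*-=*=..=+=======+*%%%%%%######%%%%%%%%%%%%%%%%%%%######%%%%%#+::=------==:....:::::::
315 %%%****++*-.-+======+#%%%%%%#######%%%%%%%%%%%%%%%%%%%######%%%%%%%#==========:....:::::::
318 %%%%***#==+:-+=====+#%%%%%%%#######%%%%%%%%%%%%%%%%%%%#######%%%%%%%*=========:...::::::::
321 %%%%%#**+-++=+=====+%%%%%%%%######%%%%%%%%%%%%%%%%%%%%#######%%%%%%%#=========....::::::::
324 %%%%%%#**=:+++=++++*%%%%%%%%######%%%%%%%%%%%%%%%%%%%%#######%%%%%%%%+==+====-...:::::::::
327 %%%%%%%**#==*++++==#%%%%%%%%######%%%%%%%%%%%%%%%%%%%%%######%%%%%%%%#*=--===-..::::::::::
```

Call:
drive_tool(commands="0.014 0.004 -0.06 0 0 0 5;0 0 -0.04 0 0 0 5;0 0 -0.02 0 0 0 5;0 0 -0.015 0 0 0 5;0 0 -0.01 0 0 0 5;0 0 0 0 0 0 5")

```text
time_s: 22.38
eef_pos: [432.7, 267.2, 105.9]
ee_rot: [-0.0, -0.246, 0.969, 0.0]
force: [0.9, -0.7, 0.3]
grip_width: 0.13
grip_force: 59.6
```

Call:
drive_tool(commands="0 0 -0.015 0 0 0 5;0 0 -0.015 0 0 0 5;0 0 -0.015 0 0 0 5;0 0 0 0 0 0 5")

```text
time_s: 22.72
eef_pos: [432.7, 267.3, 101.3]
ee_rot: [-0.0, -0.246, 0.969, 0.0]
force: [-0.7, 2.1, -1.2]
grip_width: 0.13
grip_force: 59.4
```

Call:
drive_tool(commands="0 0 -0.02 0 0 0 5;0 0 -0.02 0 0 0 5;-0.003 0.005 -0.01 0 0 0 5;0.006 -0.01 -0.008 0 0 0 5;-0.006 0.01 -0.008 0 0 0 5;0.006 -0.01 -0.008 0 0 0 5;-0.003 0.005 0 0 0 0 5")

```text
time_s: 23.3
eef_pos: [432.9, 267.5, 94.4]
ee_rot: [0.0, -0.246, 0.969, 0.0]
force: [-2.3, 2.1, 2.2]
grip_width: 0.129
grip_force: 60.3
```

Call:
drive_tool(commands="0.005 0.003 -0.006 0 0 0 5;-0.01 -0.006 -0.006 0 0 0 5;0.01 0.006 -0.006 0 0 0 5;-0.01 -0.006 -0.004 0 0 0 5;0.005 0.003 0 0 0 0 5")

```text
time_s: 23.72
eef_pos: [433.1, 267.6, 92.4]
ee_rot: [0.001, -0.246, 0.969, 0.0]
force: [-2.5, 3.9, 4.6]
grip_width: 0.129
grip_force: 60.4
```

Call:
drive_tool(commands="-0.005 0.006 -0.006 0 0 0 5;0.005 0.003 -0.006 0 0 0 5;-0.01 -0.006 -0.006 0 0 0 5;0.01 0.006 -0.006 0 0 0 5;-0.005 -0.003 -0.006 0 0 0 5;0 0 0 0 0 0 5")

```text
time_s: 24.22
eef_pos: [432.7, 267.7, 88.9]
ee_rot: [0.001, -0.246, 0.969, -0.0]
force: [1.3, 3.0, 1.1]
grip_width: 0.13
grip_force: 60.0
```

Call:
drive_tool(commands="0 0.003 -0.006 0 0 0 5;0.005 0.003 -0.008 0 0 0 5;-0.01 -0.006 -0.008 0 0 0 5;0.01 0.006 -0.008 0 0 0 5;-0.005 -0.003 -0.006 0 0 0 5;0 0 0 0 0 0 5")

```text
time_s: 24.72
eef_pos: [432.4, 268.0, 85.4]
ee_rot: [0.0, -0.246, 0.969, -0.0]
force: [-0.8, -0.5, 4.2]
grip_width: 0.131
grip_force: 60.5
```

Call:
drive_tool(commands="0.004 0.002 -0.006 0 0 0 5;-0.008 -0.004 -0.006 0 0 0 5;0.004 0.002 0 0 0 0 5;0 0 0 0 0 0 5")

```text
time_s: 25.05
eef_pos: [432.5, 268.0, 85.3]
ee_rot: [0.0, -0.246, 0.969, -0.0]
force: [-3.1, -2.0, 16.2]
grip_width: 0.129
grip_force: 62.3
```

Call:
drive_tool(commands="0 0 0.006 0 0 0 5;0 0 0 0 0 -0.12 5;0 0 0 0 0 -0.12 5;0 0 0 0 0 -0.12 5;0 0 0 0 0 -0.12 5;0 0 0 0 0 -0.12 5;0 0 0 0 0 -0.12 5;0 0 0 0 0 -0.12 5;0 0 0 0 0 -0.12 5;0 0 0 0 0 0 5")

```text
time_s: 25.88
eef_pos: [432.6, 268.2, 85.3]
ee_rot: [0.0, 0.13, 0.991, 0.0]
force: [-2.1, -0.1, 8.6]
grip_width: 0.131
grip_force: 61.1
```

```bash
python3 - <<'E'
from h import *
s=sense();A=rot(s['ee_rot']);print(s['eef_pos'],s['force'],s['wrist_torque'],s['grip_width'],np.degrees(np.arctan2(A[1,1],A[0,1])),s['joints'])
E
```

```text
[432.60247026 268.23755781  85.34312836] [-2.06960368 -0.09537506  8.60607831] [0.03569466 0.28164183 0.00381034] 0.1313736476012421 75.03031358127699 [ 3.24481950e-01  4.72194262e-01  1.73813625e+00  9.67263297e-05
  9.30217427e-01 -9.85101564e-01]
```

Call:
drive_tool(commands="0 0 0 0 0 -0.12 5;0 0 0 0 0 -0.12 5;0 0 0 0 0 -0.12 5;0 0 0 0 0 -0.12 5;0 0 0 0 0 -0.12 5;0 0 0 0 0 -0.12 5;0 0 0 0 0 -0.1 5;0 0 0 0 0 -0.08 5;0 0 0 0 0 0 5")

```text
time_s: 26.63
eef_pos: [432.5, 268.1, 85.3]
ee_rot: [0.0, 0.465, 0.886, 0.0]
force: [-1.0, -0.2, 10.6]
grip_width: 0.133
grip_force: 61.2
```

```bash
cat > st.py <<'E'
from h import *
s=sense();A=rot(s['ee_rot']);print(s['time_s'],s['eef_pos'],s['force'],s['wrist_torque'],s['grip_width'],s['grip_force'],np.degrees(np.arctan2(A[1,1],A[0,1])))
E
python3 st.py
```

```text
26.6333 [432.52121087 268.12606522  85.32838749] [-1.04377878 -0.16037301 10.56250059] [-0.07283883  0.3251618   0.0570863 ] 0.13303970301011228 61.17499351501465 34.626807280229706
```

Call:
drive_tool(commands="0 0 0 0 0 -0.05 5;0 0 0 0 0 -0.05 5;0 0 0 0 0 0 5")

```text
time_s: 26.88
eef_pos: [432.5, 268.1, 85.3]
ee_rot: [0.0, 0.498, 0.867, 0.0]
force: [-1.2, -0.0, 9.5]
grip_width: 0.128
grip_force: 61.2
```

```bash
python3 st.py
```

```text
26.8833 [432.49099461 268.09430914  85.31533559] [-1.17449285 -0.03927682  9.54366197] [-0.08723784  0.43247941  0.0684205 ] 0.1276917576534674 61.19585037231445 30.2069417457002
```

Call:
drive_tool(commands="0 0 0 0 0 -0.05 5;0 0 0 0 0 -0.05 5;0 0 0 0 0 0 5")

```text
time_s: 27.13
eef_pos: [432.5, 268.1, 85.3]
ee_rot: [0.0, 0.532, 0.847, 0.0]
force: [-1.8, -0.1, 9.3]
grip_width: 0.134
grip_force: 61.2
```

```bash
python3 st.py
```

```text
27.1333 [432.53691713 268.08782573  85.32643022] [-1.82403995 -0.13256661  9.26011185] [-0.17210062  0.27729915  0.09319163] 0.13352488330452297 61.18019700050354 25.714752086924264
```

```bash
cat > ptr.py <<'E'
from h import *
s=sense();K=np.array([432.3,267.2])
for n in('wrist','top','scene'):
    p=capture(n);q=s if n=='wrist' else None
    hsv=cv2.cvtColor(p['pixels'],cv2.COLOR_BGR2HSV);H,S,V=cv2.split(hsv)
    for nm,m in(('red',((H<10)|(H>170))&(S>90)&(V>40)),('green',(H>40)&(H<90)&(S>60)&(V>30))):
        k,l,st,ce=cv2.connectedComponentsWithStats(m.astype(np.uint8))
        for i in range(1,k):
            w=onz(p,ce[i],48,q)[:2]-K
            if st[i][4]>2 and np.hypot(*w)<60:print(n,nm,st[i],'r',np.hypot(*w).round(1),'ang',np.degrees(np.arctan2(w[1],w[0])).round(1))
E
python3 ptr.py
python3 - <<'E'
import cv2,numpy as np
import sys
sys.path.insert(0,'.')
from h import *
a=cv2.imread('pics/top0.png');p=capture('top')
hsv=cv2.cvtColor(a,cv2.COLOR_BGR2HSV);H,S,V=cv2.split(hsv);K=np.array([432.3,267.2])
for nm,m in(('red',((H<10)|(H>170))&(S>90)&(V>40)),('green',(H>40)&(H<90)&(S>40)&(V>30))):
    k,l,st,ce=cv2.connectedComponentsWithStats(m.astype(np.uint8))
    for i in range(1,k):
        w=onz(p,ce[i],48)[:2]-K
        if np.hypot(*w)<60:print('initial top',nm,st[i],np.hypot(*w).round(1),np.degrees(np.arctan2(w[1],w[0])).round(1))
E
```

```text
wrist red [309 222  10   9  76] r 35.6 ang 118.5
wrist red [361 280  28  12 200] r 28.0 ang 38.2
wrist red [ 301  286   34  106 3150] r 23.2 ang -63.7
wrist green [246 273  14  13 146] r 32.4 ang -171.5
wrist green [390 278   9   8  55] r 37.5 ang 38.3
scene red [286 251   4  16  49] r 30.6 ang 24.3
scene red [265 267   2   2   4] r 36.0 ang 118.6
scene green [272 278   3   3   9] r 30.5 ang -179.1
initial top red [268 287   7   1   7] 29.4 116.5
initial top green [282 268   2   1   2] 38.4 36.8
initial top green [280 301   2   2   4] 30.8 -173.8
```

The pointer is at 38.2° and the green dot at 38.3°, so the rotor is at the stop (80.3° from the red dot). I hand in.

```bash
python3 -c "
from h import *
print(finish_job())"
```

```text
the job is handed in; nothing more can be done
None
```

I handed the job in at about 27 s. The flame ring is seated in the cup and the cap is centred on it to within about 0.7 mm by camera. The red key is fully in and still held in the gripper, turned to the stop with the pointer on the green dot. My first cap placement was about 3 mm off centre, so I lifted it and set it again before touching the key.

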